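# Gauge the curved edges with radius leaves, then mark the parts

## Task

On each engine part standing on the bench, find the radius of its curved end: lay leaves flat on the bench and slide them square-on against the edge until you have the one that touches all the way round without rocking, and leave it lying there against the edge. Only when every part has its leaf, drive each part's red marking pin fully down with the mallet, never with the gripper. Finish with the mallet standing on its head on the red pad, the other leaves lying on the black mat, and the bystanders undisturbed.

Things in the scene. Friction and masses are not known exactly. Their poses are not given: they have to be found in the camera images.
- mat: thin black rubber mat, 120 (x) x 620 (y) x 3 mm, fixed to the bench; the radius leaves start on it. Origin: centre of its underside
- cup20: loose aluminium radius leaf, 12 mm thick, lying flat, 0.12 kg, its working edge towards its own +x: a concave arc (110 degrees long) of radius 20 mm. Grip: a square yellow post 22 x 22 mm standing on it, centred at x = -35 mm, its sides along the leaf's x and y, from 12 to 52 mm above the leaf's underside. Behind the post the leaf ends at x = -59 mm; widest 50 mm. Origin: centre of the working arc, at the level of the underside
- cup28: loose aluminium radius leaf, 12 mm thick, lying flat, 0.12 kg, its working edge towards its own +x: a concave arc (110 degrees long) of radius 28 mm. Grip: a square blue post 22 x 22 mm standing on it, centred at x = -43 mm, its sides along the leaf's x and y, from 12 to 52 mm above the leaf's underside. Behind the post the leaf ends at x = -67 mm; widest 64 mm. Origin: centre of the working arc, at the level of the underside
- cup36: loose aluminium radius leaf, 12 mm thick, lying flat, 0.12 kg, its working edge towards its own +x: a concave arc (110 degrees long) of radius 36 mm. Grip: a square green post 22 x 22 mm standing on it, centred at x = -51 mm, its sides along the leaf's x and y, from 12 to 52 mm above the leaf's underside. Behind the post the leaf ends at x = -75 mm; widest 78 mm. Origin: centre of the working arc, at the level of the underside
- nose20: loose aluminium radius leaf, 12 mm thick, lying flat, 0.12 kg, its working edge towards its own +x: a convex half-round end of radius 20 mm. Grip: a square yellow post 22 x 22 mm standing on it, centred at x = -28 mm, its sides along the leaf's x and y, from 12 to 52 mm above the leaf's underside. Behind the post the leaf ends at x = -52 mm; widest 40 mm. Origin: centre of the working arc, at the level of the underside
- nose28: loose aluminium radius leaf, 12 mm thick, lying flat, 0.12 kg, its working edge towards its own +x: a convex half-round end of radius 28 mm. Grip: a square blue post 22 x 22 mm standing on it, centred at x = -36 mm, its sides along the leaf's x and y, from 12 to 52 mm above the leaf's underside. Behind the post the leaf ends at x = -60 mm; widest 56 mm. Origin: centre of the working arc, at the level of the underside
- nose36: loose aluminium radius leaf, 12 mm thick, lying flat, 0.12 kg, its working edge towards its own +x: a convex half-round end of radius 36 mm. Grip: a square green post 22 x 22 mm standing on it, centred at x = -44 mm, its sides along the leaf's x and y, from 12 to 52 mm above the leaf's underside. Behind the post the leaf ends at x = -68 mm; widest 72 mm. Origin: centre of the working arc, at the level of the underside
- elbow: bright aluminium coolant elbow with a half-round (convex) end, 30 mm high. Heavy (3 kg), stands on the bench, 108-125 mm wide; may be absent. Radius 20, 28 or 36 mm, not marked. The curved edge faces its own -x. Origin: centre of the edge's arc, at bench height; the origin of a leaf of the right radius coincides with it when touching all round. Its marking pin stands 62 mm along +x
- pin_elbow (a joint): red-headed vertical marking pin on elbow: 0 = up, 0.012 m = driven fully down. Takes 7 to 10 N and then stays where it is driven
- elbow_pinhead: that pin's red head, 26 mm across and 12 mm high; origin: centre of its top, 62 mm above the bench when up, 50 mm when down; moves with the pin
- outlet: grey painted water outlet with a half-round (convex) end, 30 mm high. Heavy (3 kg), stands on the bench, 108-125 mm wide; may be absent. Radius 20, 28 or 36 mm, not marked. The curved edge faces its own -x. Origin: centre of the edge's arc, at bench height; the origin of a leaf of the right radius coincides with it when touching all round. Its marking pin stands 62 mm along +x
- pin_outlet (a joint): red-headed vertical marking pin on outlet: 0 = up, 0.012 m = driven fully down. Takes 7 to 10 N and then stays where it is driven
- outlet_pinhead: that pin's red head, 26 mm across and 12 mm high; origin: centre of its top, 62 mm above the bench when up, 50 mm when down; moves with the pin
- bearing_cap: copper-coloured half-ring bearing cap with a hollow (concave) half-round edge, 30 mm high. Heavy (3 kg), stands on the bench, 108-125 mm wide; may be absent. Radius 20, 28 or 36 mm, not marked. The curved edge faces its own -x. Origin: centre of the edge's arc, at bench height; the origin of a leaf of the right radius coincides with it when touching all round. Its marking pin stands 62 mm along +x
- pin_bearing_cap (a joint): red-headed vertical marking pin on bearing_cap: 0 = up, 0.012 m = driven fully down. Takes 7 to 10 N and then stays where it is driven
- bearing_cap_pinhead: that pin's red head, 26 mm across and 12 mm high; origin: centre of its top, 62 mm above the bench when up, 50 mm when down; moves with the pin
- pad: thin red plastic pad, 100 (x) x 90 (y) x 3 mm, fixed: the mallet's place. Origin: centre of its underside
- mallet: mallet, 0.32 kg, standing on its head (upright cylinder 52 mm across, 70 mm high). Handle: wooden, level, along its own -x, section 22 x 22 mm, from 24 to 165 mm from the head's axis, its middle line 42 mm above the lower face. Origin: centre of the lower (striking) face; centre of mass 5 to 15 mm from the axis
- sprocket: dark steel chain sprocket disc, 90 mm across, 30 mm high; a bystander, leave it alone. Origin: centre of its underside
- tappet: dark steel tappet, upright cylinder 34 mm across, 30 mm high; a bystander, leave it alone. Origin: centre of its underside
- tappet2: second tappet, like the first; a bystander, leave it alone. Origin: centre of its underside
- oil: black oil bottle with red cap, 60 mm across, 160 mm high; a bystander, leave it alone. Origin: centre of its underside
Mind the look-alikes: they are no part of the job. What is shaped like the cup36 but purple is not meant. Leave any orange look-alike of the cup28 alone.

How it is judged:
On the way, in this order (a step that is already met when the one before it is completed fails the run):
1. every part present has its fitting leaf lying against its curved edge, all pins still up (horizontal distance between cup20 and elbow below 0.0025 m and height (world z) of each of cup20, cup36, nose20 below 0.006 m and angle between each of cup20, cup36, nose20's own z axis and vertical below 0.06 rad and angle between the x axis of cup20 and the x axis of elbow, either way round below 0.5 rad and horizontal distance between cup36 and outlet below 0.0025 m and angle between the x axis of cup36 and the x axis of outlet, either way round below 0.5 rad and horizontal distance between nose20 and bearing_cap below 0.0025 m and angle between the x axis of nose20 and the x axis of bearing_cap, either way round below 0.5 rad and value of joint each of pin_elbow, pin_outlet, pin_bearing_cap below 0.004 m), for 0.2 s.
2. every pin is driven down (value of joint each of pin_elbow, pin_outlet, pin_bearing_cap above 0.009 m), for 0.2 s.
At the end, for the whole second after the job is handed in: each part present has the leaf of its radius lying flat against its curved edge (arc centres within 2.5 mm, square-on within 0.5 rad) and its pin at least 9 mm down; all other leaves lie flat on the mat; the mallet stands on its head within 35 mm of the pad's centre; all at rest (all of step 2 and horizontal distance between cup20 and elbow below 0.0025 m and height (world z) of each of cup20, cup36, nose20 below 0.006 m and angle between each of cup20, cup36, nose20's own z axis and vertical below 0.06 rad and angle between the x axis of cup20 and the x axis of elbow, either way round below 0.5 rad and horizontal distance between cup36 and outlet below 0.0025 m and angle between the x axis of cup36 and the x axis of outlet, either way round below 0.5 rad and horizontal distance between nose20 and bearing_cap below 0.0025 m and angle between the x axis of nose20 and the x axis of bearing_cap, either way round below 0.5 rad and ((x of cup20 in the frame of mat between -0.065 and 0.11 m and y of cup20 in the frame of mat between -0.33 and 0.33 m and z of cup20 in the frame of mat between 0.001 and 0.008 m and angle between cup20's own z axis and vertical below 0.08 rad) or (horizontal distance between cup20 and elbow below 0.0025 m and height (world z) of cup20 below 0.006 m and angle between cup20's own z axis and vertical below 0.06 rad and angle between the x axis of cup20 and the x axis of elbow, either way round below 0.5 rad)) and x of cup28 in the frame of mat between -0.065 and 0.11 m and y of cup28 in the frame of mat between -0.33 and 0.33 m and z of cup28 in the frame of mat between 0.001 and 0.008 m and angle between each of cup28, nose28, nose36's own z axis and vertical below 0.08 rad and ((x of cup36 in the frame of mat between -0.065 and 0.11 m and y of cup36 in the frame of mat between -0.33 and 0.33 m and z of cup36 in the frame of mat between 0.001 and 0.008 m and angle between cup36's own z axis and vertical below 0.08 rad) or (horizontal distance between cup36 and outlet below 0.0025 m and height (world z) of cup36 below 0.006 m and angle between cup36's own z axis and vertical below 0.06 rad and angle between the x axis of cup36 and the x axis of outlet, either way round below 0.5 rad)) and ((x of nose20 in the frame of mat between -0.065 and 0.11 m and y of nose20 in the frame of mat between -0.33 and 0.33 m and z of nose20 in the frame of mat between 0.001 and 0.008 m and angle between nose20's own z axis and vertical below 0.08 rad) or (horizontal distance between nose20 and bearing_cap below 0.0025 m and height (world z) of nose20 below 0.006 m and angle between nose20's own z axis and vertical below 0.06 rad and angle between the x axis of nose20 and the x axis of bearing_cap, either way round below 0.5 rad)) and x of nose28 in the frame of mat between -0.065 and 0.11 m and y of nose28 in the frame of mat between -0.33 and 0.33 m and z of nose28 in the frame of mat between 0.001 and 0.008 m and x of nose36 in the frame of mat between -0.065 and 0.11 m and y of nose36 in the frame of mat between -0.33 and 0.33 m and z of nose36 in the frame of mat between 0.001 and 0.008 m and horizontal distance between mallet and pad below 0.035 m and height (world z) of mallet below 0.012 m and angle between mallet's own z axis and vertical below 0.1 rad and linear speed of each of cup20, cup28, cup36, nose20, nose28, nose36, mallet below 0.02 m/s); the robot touches nothing.
It fails at once if a marking pin is pushed by the gripper or arm (contact force between any of the fingers, the arm and elbow_pinhead above 3 N or contact force between any of the fingers, the arm and outlet_pinhead above 3 N or contact force between any of the fingers, the arm and bearing_cap_pinhead above 3 N).
It fails at once if a bystander is moved more than 30 mm (distance of any of sprocket, tappet, tappet2, oil from where it was at the start of the episode above 0.03 m).
Of elbow, outlet, bearing_cap only 2 to 3 are there at a start; the rules pass over those that are not, and their reading is None.
At some moment in a run one of cup20, cup28, cup36, nose20, nose28, nose36 may be knocked a few centimetres aside while the robot is not near it.
It also fails if it takes over 210 s, if anything falls off the work surface, if the arm or the gripper's body presses on something with over 40 N, if the wrist force passes 120 N, or if a joint passes its speed limit or range.

## Robot

A 7-joint arm with a two-finger parallel gripper is mounted at the origin on the work surface. World frame = base frame: x ahead of the robot, y to its left, z up, the work surface at z = 0. Lengths are in m, angles in rad, forces in N, time in s.
With the tool pointing down it reaches from about 0.425 to 0.875 m from the base axis. Payload 4.7 kg.
Tool frame: the origin (TCP) lies on the mounting face of the last link; the fingertips stand 182 mm ahead of it and the grasp point (between the pads) lies 164 mm ahead of it; x points along the fingers, y is the direction in which the jaws open and shut, and the axes are right-handed (so a half turn about x gives the same grasp; the last joint's range is limited). The gripper opens to 87 mm and grips with 3 to 60 N. Pads are 19 mm wide; open, the fingers measure 117 mm over their backs; the gripper's body (75 mm by 190 mm) begins 51 mm behind the grasp point.
Start: joints at [-1.102, 0.321, -0.07, 1.45, 0.023, 1.371, -0.057], TCP at [0.286, 0.584, 0.405] pointing down, gripper open.
Joint ranges: [-2.86, 2.86], [-0.3, 2.09], [-1.38, 1.24], [0.06, 2.45], [-1.56, 4.7], [0.09, 2.05], [-2.69, 2.69]. Speed limits (rad/s): [2.57, 2.57, 3.14, 3.14, 3.14, 3.14, 3.14].

## Interface

Orientations are given as a rotation vector (axis times angle).
In Python, from bench import monitor, get_image, ctrl gives the robot as it stands.
- The arm moves only by the shell command python3 -m creep 'ROWS' [FORCE]. ROWS is JSON, a list of rows, each a list of 7 numbers: the shift along the tool's x, y, z in mm, then the turn, a rotation vector about the tool's x, y, z in rad, then the finger opening in mm, from 0 to 87. A call has 1 to 5 rows; each row shifts and turns the commanded pose from where the row before left it, along the tool's axes as they then stand; what a row does not reach is not made up. A row lasts 1/10 s, in which the tool goes at most 50 mm and 8.59 degrees, less where a joint would pass 70% of its speed; a pose out of reach is approached as far as the arm can. A call is refused whole if a number of a shift passes 50 or a number of a turn 0.15, either way. A call with a gripper value outside its range is refused whole. The fingers move at their own pace and stop on an object; FORCE is the grip in N (left out, the last holds). Time passes only in rows, so rows that do not move let the fingers close. It gives the time, the measured TCP pose, the force and the opening at its end, in the units of the state.
- monitor.get_state(): the state, without advancing time (a new reading comes with each control period).
- get_image(name): name is "side" or "top" or "wrist"; returns a dict with "img" (384x512x3 uint8, red, green, blue), "mtx" (3x3 intrinsics, pixels), "D" ([k1, k2, p1, p2, k3] as OpenCV has them; the pictures are not rectified), "view" (4x4, takes a point from world to camera coordinates). Camera axes: x right, y up, looking along -z (the intrinsics and any distortion apply to the point x, -y, -z); pixel columns grow to the right and rows downward; lengths in m; the calibration is good to about 2 mm. A picture is of the moment at which its call begins. There is no depth.
- ctrl.close_job(): hands the job in, once; it reports no verdict.
The state is a dict: "time": time; "joint_positions": joint angles; "qd": joint speeds; "joint_torque": joint torques, N m; "position": TCP position; "tool_rot": TCP orientation; "ft_force": force on the tool from outside, world axes, zero at the start; "torque": the same for the moment, N m; "grip_width": opening from 0.0 (shut) to 1.0 (fully open).
Only numpy, scipy, OpenCV 4.12 (cv2) and the standard library are available. Lean on these libraries where they do the work, as an engineer would, in place of code of your own. Each camera call takes 0.05 s, during which the arm holds its last target.

## Working session

There is one attempt and no reset: what is moved stays moved. The work goes in short steps, Python scripts to look and compute and a shell command to move; the robot and the scene stay as the last step left them, time stands still between calls to the robot, and variables do not carry over. Pictures are saved under pics/ and viewed, and the job is handed in when it is done.

```bash
ls -la; mkdir -p pics
python3 - <<'E'
from bench import monitor,get_image,ctrl
import cv2
s=monitor.get_state(); print(s)
for n in ["side","top","wrist"]:
    d=get_image(n); cv2.imwrite(f"pics/{n}0.png",d["img"][:,:,::-1]); print(n,d["mtx"].tolist(),d["D"],d["view"].tolist() if hasattr(d["view"],'tolist') else d["view"])
E
```

```text
total 12
drwxr-xr-x  3 agent agent 4096 Dec  6 13:33 .
drwxr-xr-x 23 root  root  4096 Dec  6 13:33 ..
drwxr-xr-x  2 agent agent 4096 Dec  6 13:33 pics
{'time': 0.0, 'joint_positions': array([-1.1019021 ,  0.32180854, -0.07006453,  1.45166553,  0.02259832,
        1.37081129, -0.05690394]), 'qd': array([ 8.74659183e-04,  1.25181109e-04,  1.34443422e-03,  2.48308538e-03,
       -1.44609385e-04,  4.94802610e-05, -1.56123422e-03]), 'joint_torque': array([-3.26251495e-06, -4.91284096e+01, -4.03846046e-01, -3.12526739e+01,
       -6.39551715e-02,  4.41391964e-02,  1.67522103e-04]), 'position': array([0.28547792, 0.58372232, 0.40367518]), 'tool_rot': array([ 0.35516174,  1.54154512, -0.35813234]), 'ft_force': array([0.91283944, 0.45470238, 0.48857545]), 'torque': array([0.01438618, 0.0873646 , 0.00546814]), 'grip_width': 0.9974152579221672}
side [[447.410056941305, 0.0, 257.70349539969874], [0.0, 447.410056941305, 181.62202758945793], [0.0, 0.0, 1.0]] [-0.13797113  0.          0.          0.          0.        ] [[-0.9796986210473627, -0.19953081548571938, 0.01944390880198095, 0.49330825894
[... 413 characters left out ...]
96864, -0.013033431846004261, -0.021289879880659647], [0.9849368398434548, 0.022368052352197198, 0.17146163347279222, -0.4869777266253873], [-0.17110207096043487, -0.017118510796587137, 0.9851045822150852, -1.0348605127115031], [0.0, 0.0, 0.0, 1.0]]
wrist [[338.6920974376105, 0.0, 253.0666384318598], [0.0, 338.6920974376105, 191.84709856771556], [0.0, 0.0, 1.0]] [-0.0642357  0.         0.         0.         0.       ] [[0.4386312799119122, 0.8986643543456282, -0.0022312578056988062, -0.6498145850662438], [-0.8615902712645713, 0.4198272916145657, -0.28531955712467916, 0.0341749605841991], [-0.25546977266416976, 0.127072512543571, 0.9584298470992981, -0.3920593436420222], [0.0, 0.0, 0.0, 1.0]]
```

View pics/side0.png

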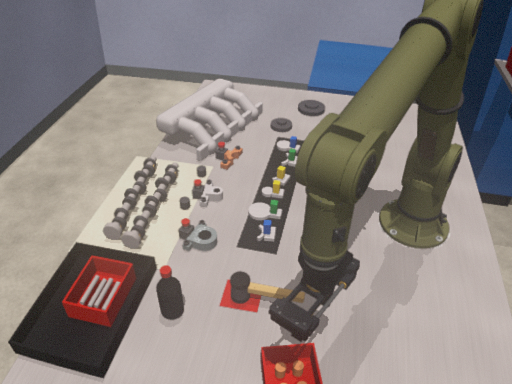

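View pics/top0.png

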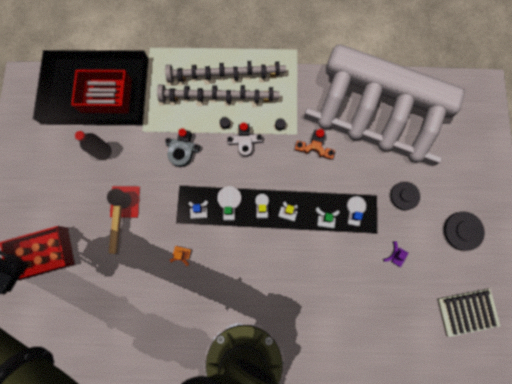

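View pics/wrist0.png

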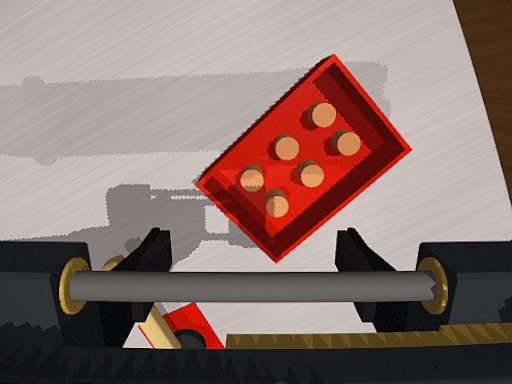

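Top view: elbow is the bright part (245,140), outlet the grey (183,148), bearing cap the copper (316,143); six leaves lie on the black mat; the purple look-alike is at (397,254) and the orange one at (182,254).

```bash
cat > h.py <<'E'
from bench import monitor,get_image,ctrl
import cv2, numpy as np
from scipy.spatial.transform import Rotation as R
F=np.diag([1,-1,-1.])
def cam(n): return get_image(n)
def px2w(d,uv,z):
    uv=np.atleast_2d(np.array(uv,float)).reshape(-1,1,2)
    K=np.array(d["mtx"]);D=np.array(d["D"]);V=np.array(d["view"])
    p=cv2.undistortPoints(uv,K,D).reshape(-1,2)
    r=np.c_[p,np.ones(len(p))]@F  # camera y up -z fwd
    Rw=V[:3,:3].T; c=-Rw@V[:3,3]
    w=r@Rw.T
    t=(z-c[2])/w[:,2]
    return c+w*t[:,None]
def w2px(d,P):
    P=np.atleast_2d(np.array(P,float));V=np.array(d["view"])
    Rc=F@V[:3,:3]; t=F@V[:3,3]
    return cv2.projectPoints(P.reshape(-1,1,3),cv2.Rodrigues(Rc)[0],t,np.array(d["mtx"]),np.array(d["D"]))[0].reshape(-1,2)
def save(d,name,crop=None,sc=1):
    im=d["img"][:,:,::-1]
    if crop: u0,v0,u1,v1=crop; im=im[v0:v1,u0:u1]
    im=cv2.resize(np.ascontiguousarray(im),None,fx=sc,fy=sc,interpolation=cv2.INTER_CUBIC); cv2.imwrite("pics/"+name,im)
def st():
    s=monitor.get_state(); M=R.from_rotvec(s["tool_rot"]).as_matrix()
    return s,np.array(s["position"]),M
E
python3 - <<'E'
from h import *
d=cam("top"); save(d,"topcrop.png",(170,115,390,240),3.6)
s,p,M=st(); print(p,M.round(3),"grasp",p+M[:,0]*.164)
for k,uv,z in [("elbow",(245,140),.03),("outlet",(183,148),.03),("cap",(316,143),.03),("mat0",(178,187),.003),("mat1",(377,232),.003),("pad",(125,201),.003),("mallet",(118,198),.07),("pinE",(244,127),.062),("pinO",(184,133),.062),("pinC",(319,132),.062)]:
    print(k,px2w(d,uv,z).round(3))
E
```

```text
[0.2855097  0.58380755 0.40406711] [[-0.     0.439  0.898]
 [-0.001  0.898 -0.439]
 [-1.    -0.001  0.   ]] grasp [0.2854368  0.5836288  0.24006723]
elbow [[0.666 0.015 0.03 ]]
outlet [[0.636 0.208 0.03 ]]
cap [[ 0.661 -0.206  0.03 ]]
mat0 [[0.517 0.222 0.003]]
mat1 [[ 0.391 -0.395  0.003]]
pad [[0.469 0.386 0.003]]
mallet [[0.467 0.383 0.07 ]]
pinE [[0.696 0.018 0.062]]
pinO [[0.673 0.2   0.062]]
pinC [[ 0.685 -0.21   0.062]]
```

View pics/topcrop.png

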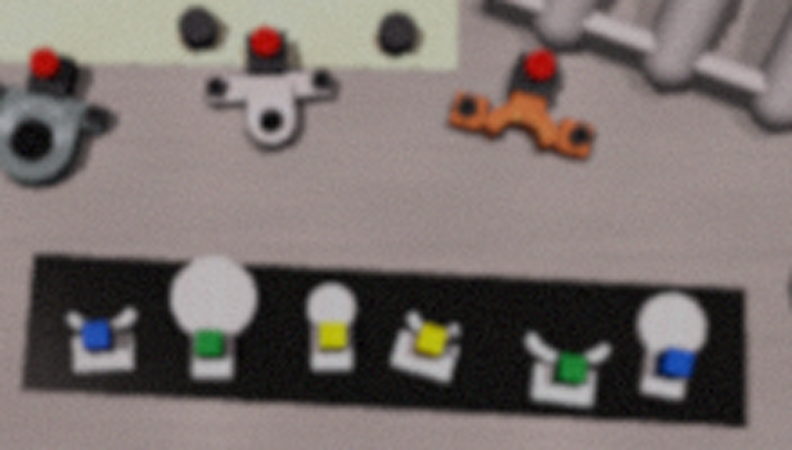

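Candidates: yellow posts at (262,208) round = nose20 and (290,210) forked = cup20; green posts at (229,207) round = nose36 and (328,217) forked = cup36; blue posts at (196,208) = cup28 and (357,215) = nose28. The look-alikes are purple (397,254) and orange (182,254). Next I move over the mat with the wrist camera facing the parts and confirm this in a close crop.

```bash
python3 -m creep '[[0,-35,35,0,0,0,60],[0,-35,35,0,0,0,60],[0,-35,35,0,0,0,60],[0,-35,35,0,0,0,60],[0,-35,35,0,0,0,60]]' 30; python3 -m creep '[[0,-35,35,0,0,0,60],[0,-35,35,0,0,0,60],[0,-35,35,0,0,0,60],[0,-35,35,0,0,0,60],[0,-35,35,0,0,0,60]]'
python3 - <<'E'
from h import *
s,p,M=st(); print(p,M.round(3),s["joint_positions"].round(2))
d=cam("wrist");V=np.array(d["view"]);c=-V[:3,:3].T@V[:3,3]; print("cam in tool",M.T@(c-p), "fwd",M.T@(-V[2,:3]))
E
```

```text
time: 0.7
position: [0.3662, 0.3477, 0.4047]
tool_rot: [0.357, 1.541, -0.356]
ft_force: [1.0, 0.7, 0.5]
grip_width: 0.705
time: 1.2
position: [0.4463, 0.1137, 0.4049]
tool_rot: [0.357, 1.541, -0.356]
ft_force: [0.5, 1.0, 0.2]
grip_width: 0.691
[0.44632284 0.113659   0.4049012 ] [[ 0.001  0.439  0.898]
 [ 0.001  0.898 -0.439]
 [-1.     0.001  0.   ]] [-0.64 -0.1   0.31  1.91  0.03  1.33  0.78]
cam in tool [ 0.01968375  0.00083428 -0.07958739] fwd [ 9.58446903e-01 -2.84766062e-04  2.85270843e-01]
```

```bash
python3 -m creep '[[0,0,0,0.15,0,0,60],[0,0,0,0.15,0,0,60],[0,0,0,0.15,0,0,60],[0,0,0,0.15,0,0,60],[0,0,0,0.15,0,0,60]]' >/dev/null; python3 -m creep '[[0,0,0,0.15,0,0,60],[0,0,0,0.15,0,0,60],[0,0,0,0.15,0,0,60],[0,0,0,0.15,0,0,60],[0,0,0,0.15,0,0,60]]' >/dev/null; python3 -m creep '[[0,0,0,0.15,0,0,60],[0,0,0,0.15,0,0,60],[0,0,0,0.15,0,0,60],[0,0,0,0.15,0,0,60],[0,0,0,0.15,0,0,60]]'>/dev/null;python3 -m creep '[[0,0,0,0.15,0,0,60],[0,0,0,0.15,0,0,60],[0,0,0,0.137,0,0,60],[0,0,0,0,0,0,60]]'
python3 - <<'E'
from h import *
s,p,M=st(); print(p,M.round(3),s["joint_positions"].round(2))
d=cam("wrist");save(d,"w1.png")
E
```

```text
time: 3.15
position: [0.4461, 0.1159, 0.4047]
tool_rot: [-2.221, 0.001, 2.221]
ft_force: [-0.1, 0.1, -0.8]
grip_width: 0.689
[0.44609491 0.11589669 0.40465896] [[-0.    -0.001 -1.   ]
 [-0.    -1.     0.001]
 [-1.     0.     0.   ]] [-0.51 -0.09  0.19  1.9   0.02  1.33 -1.9 ]
```

View pics/w1.png

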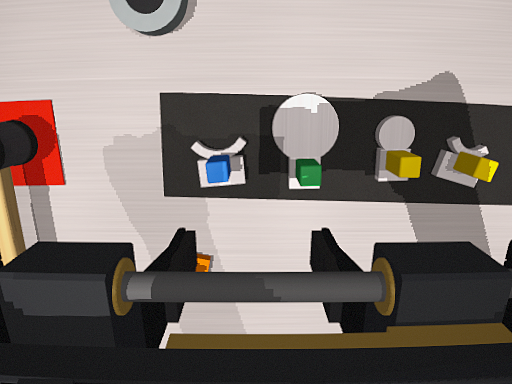

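```bash
python3 -m creep '[[0,0,-30,0,0,0,60],[0,0,-30,0,0,0,60],[0,0,-30,0,0,0,60],[0,0,0,0,0,0,60]]'
python3 - <<'E'
from h import *
d=cam("wrist");save(d,"w2.png")
E
python3 -m creep '[[0,40,0,0,0,0,60],[0,40,0,0,0,0,60],[0,40,0,0,0,0,60],[0,40,0,0,0,0,60],[0,40,0,0,0,0,60]]'>/dev/null
python3 -m creep '[[0,40,0,0,0,0,60],[0,0,0,0,0,0,60]]'
python3 - <<'E'
from h import *
d=cam("wrist");save(d,"w3.png")
E
```

```text
time: 3.6
position: [0.5386, 0.1156, 0.404]
tool_rot: [2.221, 0.0, -2.219]
ft_force: [0.2, 0.8, -0.3]
grip_width: 0.689
time: 4.35
position: [0.5341, -0.1307, 0.4053]
tool_rot: [-2.219, 0.012, 2.219]
ft_force: [-0.5, 0.1, 0.1]
grip_width: 0.691
```

View pics/w2.png

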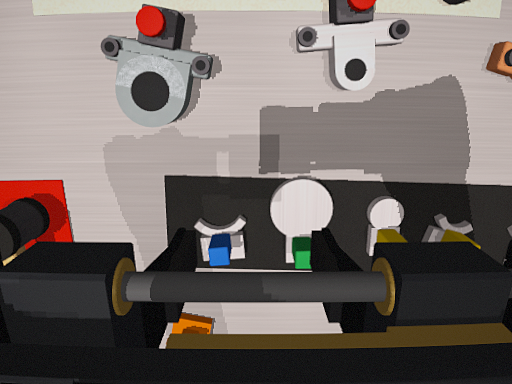

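View pics/w3.png

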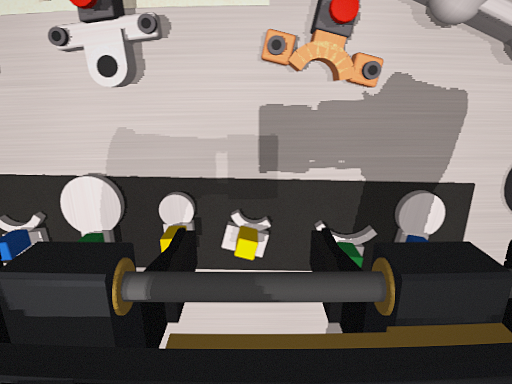

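w3 shows the elbow's end at about (110,72), the cap hollow at (322,70), nose20 at (177,210), cup20 at (246,232), cup36 at (347,240). I'll take crops to fit the arcs.

Run:
```python
from h import *
import pickle
d=cam("wrist"); pickle.dump({k:d[k] for k in("img","mtx","D","view")},open("d3.pkl","wb"))
save(d,"c_elbow.png",(40,0,170,95),6); save(d,"c_cap.png",(255,0,390,95),5.9)
```

```text
(no output)
```

View pics/c_elbow.png

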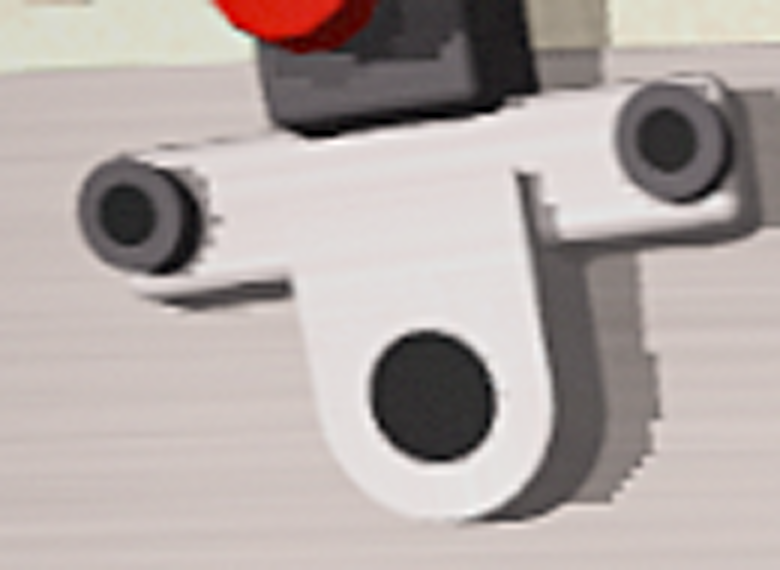

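View pics/c_cap.png

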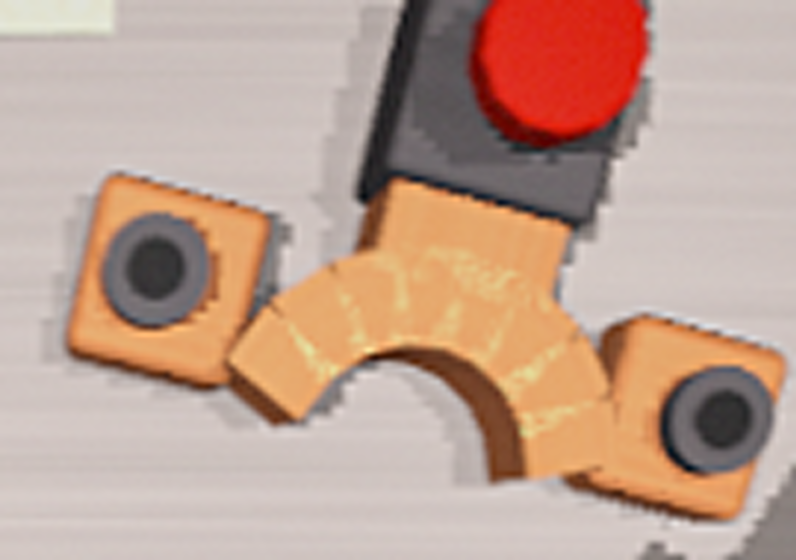

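```bash
cat >> h.py <<'E'
from scipy.optimize import least_squares
def circ(P,r=None):
    P=np.array(P)[:,:2]
    if r is None:
        f=lambda q:np.hypot(P[:,0]-q[0],P[:,1]-q[1])-q[2]; x0=[*P.mean(0),.025]
    else:
        f=lambda q:np.hypot(P[:,0]-q[0],P[:,1]-q[1])-r; x0=list(P.mean(0))
    s=least_squares(f,x0); return s.x.round(4), (np.abs(s.fun).max()*1e3).round(2)
E
python3 - <<'E'
from h import *
import pickle
d=pickle.load(open("d3.pkl","rb"))
E=np.array([(335,440),(355,480),(385,508),(425,520),(465,519),(500,505),(530,475),(548,435)])/6+[40,0]
C=np.array([(330,385),(360,360),(400,347),(440,352),(480,378),(505,410),(520,445),(525,480)])/5.9+[255,0]
PE=px2w(d,E-.4,.03);PC=px2w(d,C-.4,.03)
print("elbow",circ(PE),[circ(PE,r) for r in(.02,.028)],px2w(d,np.array([433,396])/6+[39.6,-.4],.03))
print("cap",circ(PC),[circ(PC,r) for r in(.02,.028)])
print("bolts E",px2w(d,np.array([(128,213),(667,140)])/6+[39.6,-.4],.034),"C",px2w(d,np.array([(156,268),(723,418)])/5.9+[254.6,-.4],.034))
E
```

```text
elbow (array([0.6379, 0.015 , 0.0192]), np.float64(0.51)) [(array([0.639, 0.015]), np.float64(0.9)), (array([0.6488, 0.015 ]), np.float64(3.8))] [[0.63925045 0.01534231 0.03      ]]
cap (array([ 0.6235, -0.197 ,  0.0202]), np.float64(0.53)) [(array([ 0.6238, -0.1972]), np.float64(0.59)), (array([ 0.6149, -0.193 ]), np.float64(3.06))]
bolts E [[ 0.66914501  0.06221793  0.034     ]
 [ 0.67744384 -0.02834861  0.034     ]] C [[ 0.6560714  -0.15370872  0.034     ]
 [ 0.63304807 -0.24977821  0.034     ]]
```

Elbow fits 20 mm at (0.639, 0.015), yaw about 5°. The cap fits 20 mm at (0.624, -0.197), yaw about -13.5°. I back up to look at the leaves.

```bash
python3 -m creep '[[0,-10,30,0,0,0,60],[0,-10,30,0,0,0,60],[0,-10,35,0,0,0,60],[0,0,0,0,0,0,60]]'
python3 - <<'E'
from h import *
import pickle
d=cam("wrist"); pickle.dump({k:d[k] for k in("img","mtx","D","view")},open("d4.pkl","wb"))
print(st()[1:])
save(d,"w4.png",None,1.5)
E
```

```text
time: 4.85
position: [0.4379, -0.0914, 0.4045]
tool_rot: [2.218, 0.01, -2.222]
ft_force: [0.2, 0.5, -0.2]
grip_width: 0.687
(array([ 0.4397281 , -0.09196951,  0.40499298]), array([[ 0.0010176 ,  0.00515559, -0.99998619],
       [ 0.00190747, -0.9999849 , -0.00515364],
       [-0.99999766, -0.0019022 , -0.00102741]]))
```

View pics/w4.png

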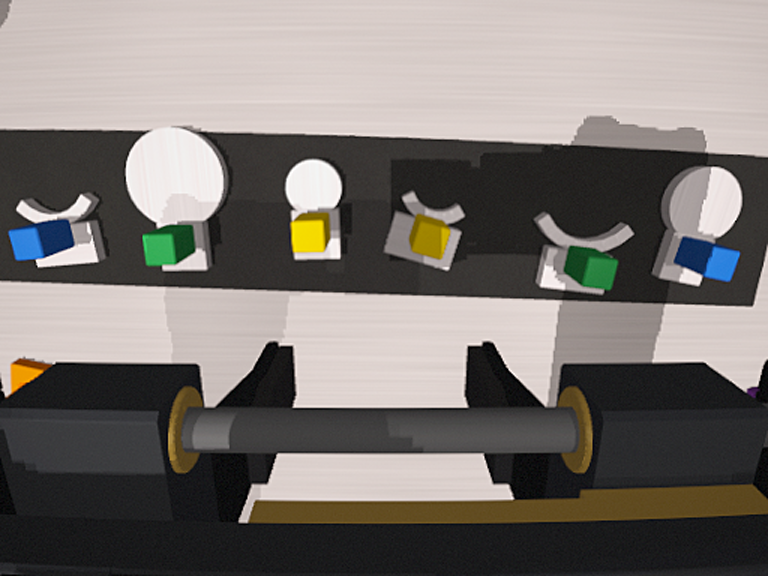

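w4 shows nose20 disc at (209,124) with its yellow post at (206,156), cup20 post at (287,158), and cup36 post at (394,179). I'll check close crops.

Run:
```python
from h import *
import pickle
d=pickle.load(open("d4.pkl","rb"))
save(d,"c4.png",(180,95,320,190),5.6); save(d,"c4b.png",(340,130,440,205),6)
```

```text
(no output)
```

View pics/c4.png

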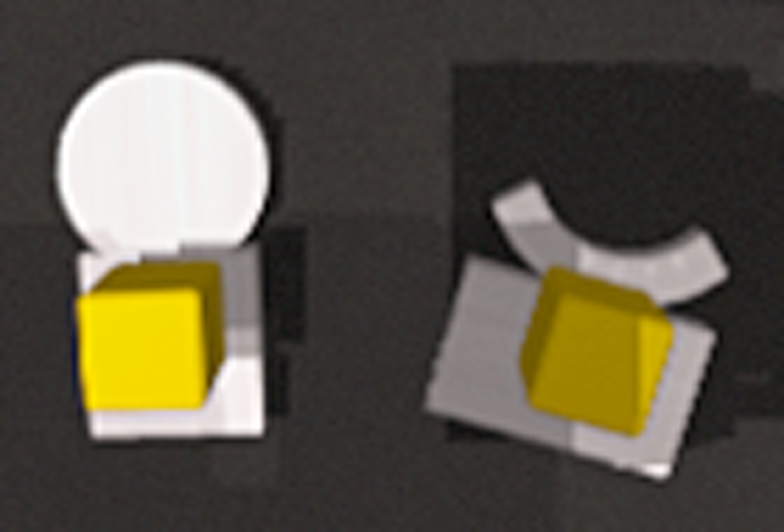

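View pics/c4b.png

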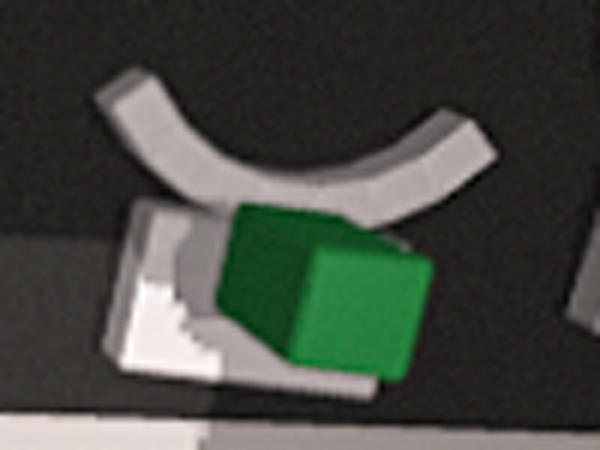

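Run:
```python
from h import *
import pickle
d=pickle.load(open("d4.pkl","rb"))
s,p,M=st(); print("tcp",p)
for n,c,o,sc in [("nose20",[(78,300),(200,290),(207,408),(85,410)],(180,95),5.6),("cup20",[(566,297),(672,322),(640,437),(530,403)],(180,95),5.6),("cup36",[(315,248),(432,262),(405,382),(290,360)],(340,130),6)]:
    P=px2w(d,np.array(c)/sc+np.array(o)-.4,.055)
    y1=P[0]-P[1]; y2=P[3]-P[2]; x1=P[0]-P[3]; x2=P[1]-P[2]
    ya=np.degrees([np.arctan2(-v[0],v[1]) for v in(y1,y2)]); xa=np.degrees([np.arctan2(v[1],v[0]) for v in(x1,x2)])
    print(n,P.mean(0).round(4),"yaw",ya.round(1),xa.round(1),"size",[np.linalg.norm(v).round(4) for v in(y1,y2,x1,x2)])
A=np.array([(62,130),(95,80),(150,60),(200,65),(245,95),(268,150),(262,210)])/5.6+[179.6,94.6]
print("nose arc",circ(px2w(d,A,.015)))
```

```text
tcp [ 0.4397281  -0.09196951  0.40499298]
nose20 [ 0.4517 -0.0417  0.055 ] yaw [4.9 1.3] [1.2 2. ] size [np.float64(0.0216), np.float64(0.0218), np.float64(0.0197), np.float64(0.0211)]
cup20 [ 0.45   -0.1229  0.055 ] yaw [-12.8 -17. ] [-17.1 -13. ] size [np.float64(0.0192), np.float64(0.0207), np.float64(0.0199), np.float64(0.0213)]
cup36 [ 0.4284 -0.2388  0.055 ] yaw [ -6.1 -10.4] [-5.6 -4.7] size [np.float64(0.0206), np.float64(0.021), np.float64(0.0197), np.float64(0.0213)]
nose arc (array([ 0.4803, -0.0412,  0.0206]), np.float64(0.36))
```

```bash
python3 -m creep '[[0,-25,-6,-0.02,0,0,55],[0,-25,-6,0,0,0,55],[40,0,0,0,0,0,55],[40,0,0,0,0,0,55],[40,0,0,0,0,0,55]]'; python3 -m creep '[[30,0,0,0,0,0,55],[0,0,0,0,0,0,55]]'
python3 - <<'E'
from h import *
d=cam("wrist"); print(st()[1:]); save(d,"w5.png")
E
```

```text
time: 5.4
position: [0.4536, -0.0428, 0.2838]
tool_rot: [2.212, 0.026, -2.208]
ft_force: [0.8, 0.5, -1.2]
grip_width: 0.632
time: 5.6
position: [0.4512, -0.043, 0.2509]
tool_rot: [2.201, 0.024, -2.219]
ft_force: [-0.4, -0.1, -0.4]
grip_width: 0.632
(array([ 0.45246231, -0.04328952,  0.25343543]), array([[-3.98517445e-03,  2.16308061e-02, -9.99758084e-01],
       [-6.14803215e-04, -9.99765887e-01, -2.16285242e-02],
       [-9.99991870e-01,  5.28461043e-04,  3.99754015e-03]]))
```

View pics/w5.png

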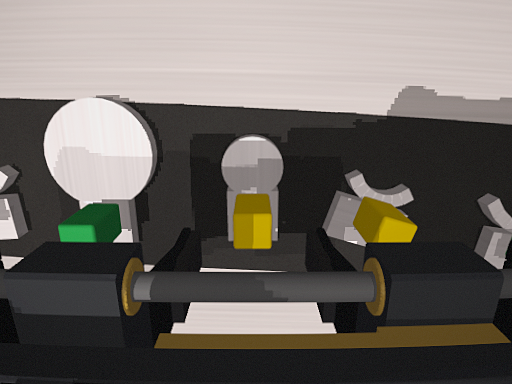

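The post is centred between the fingers at column 253. I descend, grip and lift a little.

```bash
python3 -m creep '[[25,0,0,0,0,0,55],[22,0,0,0,0,0,55],[0,0,0,0,0,0,20],[0,0,0,0,0,0,15],[0,0,0,0,0,0,15]]' 30; python3 -m creep '[[0,0,0,0,0,0,15],[-20,0,0,0,0,0,15],[-40,0,0,0,0,0,15],[0,0,0,0,0,0,15]]'
python3 - <<'E'
from h import *
d=cam("wrist"); print(st()[1:]); save(d,"w6.png")
E
```

```text
time: 6.15
position: [0.454, -0.044, 0.2098]
tool_rot: [2.216, 0.023, -2.207]
ft_force: [-0.5, 0.9, -0.2]
grip_width: 0.443
time: 6.55
position: [0.4551, -0.0444, 0.273]
tool_rot: [2.223, 0.023, -2.201]
ft_force: [0.2, 0.5, -1.1]
grip_width: 0.249
(array([ 0.45413601, -0.04425245,  0.27088813]), array([[ 6.99948766e-03,  1.98214393e-02, -9.99779034e-01],
       [ 9.51362079e-04, -9.99803206e-01, -1.98152580e-02],
       [-9.99975051e-01, -8.12455207e-04, -7.01696757e-03]]))
```

View pics/w6.png

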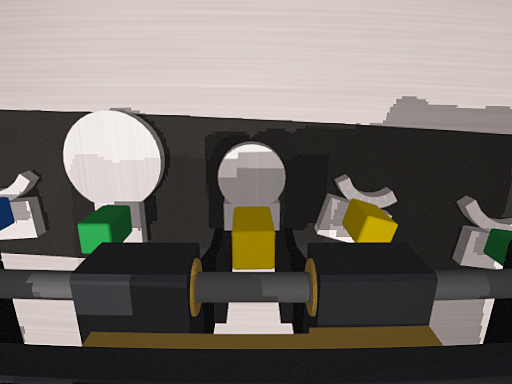

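```bash
python3 -m creep '[[-15,0,0,0.127,0,0,15],[0,0,0,0.128,0,0,15],[0,27,-33,0,0,0,15],[0,27,-33,0,0,0,15],[0,27,-33,0,0,0,15]]'; python3 -m creep '[[0,28,-33,0,0,0,15],[0,0,0,0,0,0,15],[0,0,0,0,0,0,15]]'
python3 - <<'E'
from h import *
import pickle
d=cam("wrist"); print(st()[1:]); save(d,"w7.png")
pickle.dump({k:d[k] for k in("img","mtx","D","view")},open("d7.pkl","wb"))
E
```

```text
time: 7.1
position: [0.5305, -0.1467, 0.2822]
tool_rot: [-2.096, 0.246, 2.098]
ft_force: [1.0, 0.6, -1.2]
grip_width: 0.242
time: 7.4
position: [0.5553, -0.1816, 0.2814]
tool_rot: [-2.093, 0.25, 2.099]
ft_force: [0.2, 0.7, -2.5]
grip_width: 0.248
(array([ 0.55510522, -0.18037004,  0.2815568 ]), array([[-2.51813406e-03, -2.33197408e-01, -9.72426156e-01],
       [ 1.01899708e-03, -9.72429332e-01,  2.33195531e-01],
       [-9.99996310e-01, -4.03681809e-04,  2.68633490e-03]]))
```

View pics/w7.png

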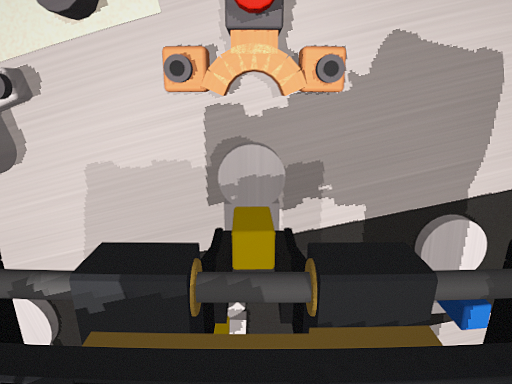

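The nose (251,177) sits square in front of the cap hollow (254,92). I'll fit both arcs in a crop.

Run:
```python
from h import *
import pickle
d=pickle.load(open("d7.pkl","rb"))
save(d,"c7.png",(190,55,320,210),3.8)
```

```text
(no output)
```

View pics/c7.png

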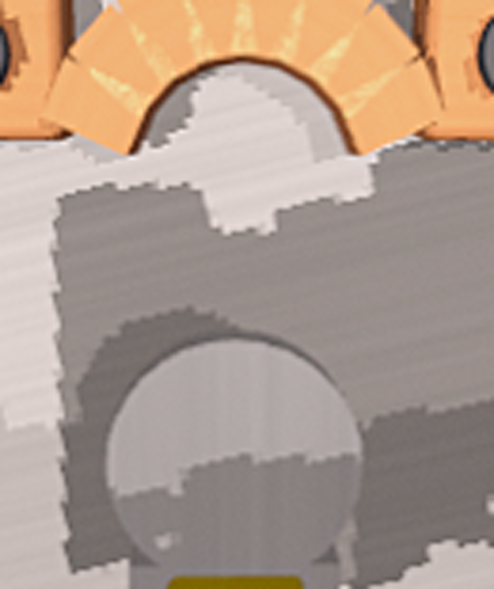

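Run:
```python
from h import *
import pickle
d=pickle.load(open("d7.pkl","rb"))
o=np.array([190,55])
C=np.array([(133,150),(145,118),(165,88),(195,65),(240,57),(290,68),(320,92),(340,120),(355,150)])/3.8+o-.4
N=np.array([(108,455),(120,400),(160,355),(215,337),(270,342),(320,370),(350,415),(360,460),(350,510),(120,510)])/3.8+o-.4
s,p,M=st(); p=np.array([.5551,-.1804,.28155])
C_,r=circ(px2w(d,C,.03)); print(C_,r,circ(px2w(d,C,.03),.02))
for dz in(.19,.194,.198):
    print(dz,circ(px2w(d,N,p[2]-dz)))
n=circ(px2w(d,N,p[2]-.194))[0][:2]; c=circ(px2w(d,C,.03),.02)[0]
print("to go tool y,z mm",(M.T@np.r_[c-n,0]*1e3).round(1), "arc in tool",(M.T@np.r_[n-p[:2],0]*1e3).round(1), "target TCP",p[:2]+c-n)
```

```text
[ 0.6246 -0.1978  0.0195] 0.49 (array([ 0.6239, -0.1976]), np.float64(0.51))
0.19 (array([ 0.5897, -0.188 ,  0.0172]), np.float64(0.32))
0.194 (array([ 0.5887, -0.1877,  0.0176]), np.float64(0.33))
0.198 (array([ 0.5878, -0.1875,  0.018 ]), np.float64(0.34))
to go tool y,z mm [ -0.1   1.4 -36.5] arc in tool [ -0.1  -0.7 -34.4] target TCP [ 0.5903 -0.1903]
```

The fitted nose radius is too small for its assumed height, so the leaf hangs about 24 mm low: the fingers closed while I was already lifting. I set it down on the bench here and regrip.

```bash
python3 -m creep '[[20,0,0,0,0,0,15],[22,0,0,0,0,0,15],[2,0,0,0,0,0,15],[0,0,0,0,0,0,15]]'; python3 -m creep '[[3,0,0,0,0,0,15],[0,0,0,0,0,0,15]]';  python3 -m creep '[[3,0,0,0,0,0,15],[0,0,0,0,0,0,15]]'
python3 - <<'E'
from h import *
d=cam("wrist"); print(st()[1:]); save(d,"w8.png")
E
```

```text
time: 7.85
position: [0.5551, -0.1796, 0.2385]
tool_rot: [-2.096, 0.245, 2.099]
ft_force: [0.9, 0.2, -0.9]
grip_width: 0.249
time: 8.05
position: [0.5559, -0.1807, 0.2366]
tool_rot: [-2.098, 0.247, 2.095]
ft_force: [0.2, -0.2, -1.6]
grip_width: 0.244
time: 8.25
position: [0.5557, -0.1809, 0.2329]
tool_rot: [-2.097, 0.248, 2.096]
ft_force: [-0.6, 0.1, -0.9]
grip_width: 0.246
(array([ 0.55566827, -0.18086875,  0.2328382 ]), array([[ 1.06808668e-04, -2.32986837e-01, -9.72479883e-01],
       [ 9.03924623e-05, -9.72479882e-01,  2.32986847e-01],
       [-9.99999990e-01, -1.12789866e-04, -8.28090271e-05]]))
```

View pics/w8.png

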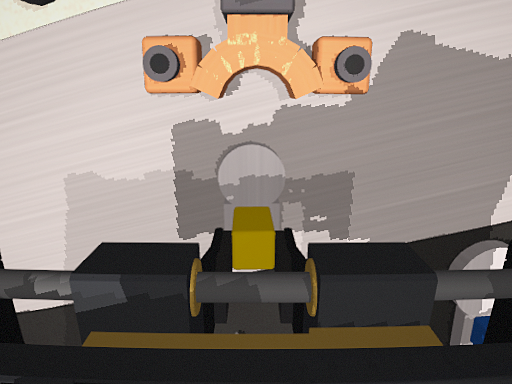

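```bash
python3 -m creep '[[2,0,0,0,0,0,15],[0,0,0,0,0,0,15]]' | grep -E "posi|force"; python3 -m creep '[[2,0,0,0,0,0,15],[0,0,0,0,0,0,15]]'| grep -E "posi|force";  python3 -m creep '[[2,0,0,0,0,0,15],[0,0,0,0,0,0,15]]'| grep -E "posi|force"; python3 -m creep '[[2,0,0,0,0,0,15],[0,0,0,0,0,0,15]]'| grep -E "posi|force"
```

```text
position: [0.5556, -0.1809, 0.2305]
ft_force: [0.2, 0.5, -0.6]
position: [0.5556, -0.1808, 0.2285]
ft_force: [-0.9, 1.2, -1.9]
position: [0.5559, -0.1809, 0.2272]
ft_force: [-0.4, 0.2, 1.5]
position: [0.5561, -0.1807, 0.2269]
ft_force: [-4.7, 3.3, 11.5]
```

```bash
python3 -m creep '[[-2,0,0,0,0,0,45],[0,0,0,0,0,0,45],[0,0,0,0,0,0,45],[0,0,0,0,0,0,45],[0,0,0,0,0,0,45]]'| grep -E "posi|force|width"; python3 -m creep '[[12,0,0,0,0,0,45],[12,0,0,0,0,0,45],[0,0,0,0,0,0,15],[0,0,0,0,0,0,15],[0,0,0,0,0,0,15]]'| grep -E "posi|force|width"; python3 -m creep '[[0,0,0,0,0,0,15],[0,0,0,0,0,0,15],[0,0,0,0,0,0,15]]'| grep -E "posi|force|width"
python3 - <<'E'
from h import *
d=cam("wrist"); print(st()[1:]); save(d,"w9.png")
import pickle;pickle.dump({k:d[k] for k in("img","mtx","D","view")},open("d9.pkl","wb"))
save(d,"c9.png",(180,50,320,220),3.5)
E
```

```text
position: [0.5556, -0.1809, 0.2264]
ft_force: [0.1, 0.0, 0.2]
grip_width: 0.507
position: [0.5558, -0.181, 0.2028]
ft_force: [-0.5, -0.1, 0.3]
grip_width: 0.327
position: [0.5559, -0.1809, 0.2031]
ft_force: [-0.1, 0.5, -0.1]
grip_width: 0.248
(array([ 0.55585593, -0.18089437,  0.20306823]), array([[ 7.64538679e-04, -2.32969282e-01, -9.72483794e-01],
       [-3.88118908e-05, -9.72484084e-01,  2.32969321e-01],
       [-9.99999707e-01, -1.40370122e-04, -7.52543676e-04]]))
```

View pics/w9.png

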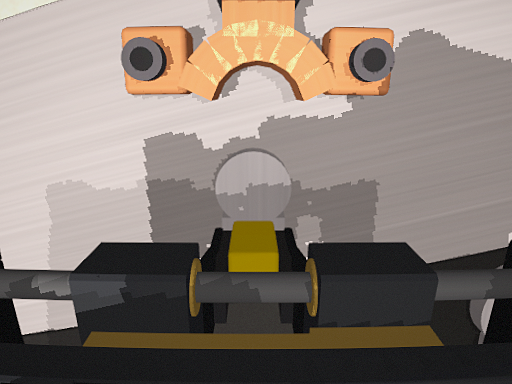

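View pics/c9.png

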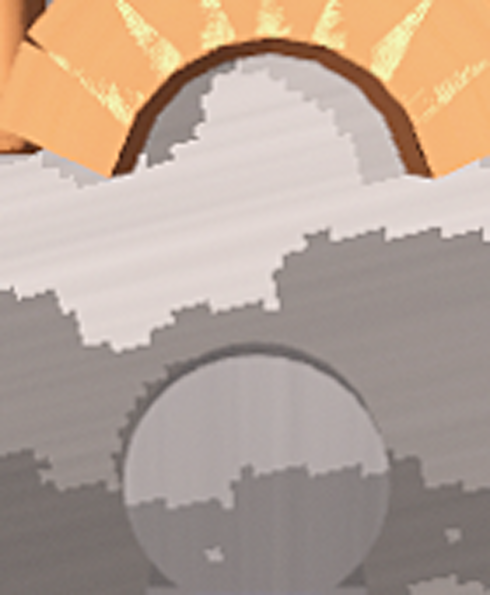

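Run:
```python
from h import *
import pickle
d=pickle.load(open("d9.pkl","rb"))
o=np.array([180,50])
f=lambda L:np.array(L)/3.5+o-.4
C=f([(110,172),(130,125),(160,82),(205,48),(265,38),(330,48),(375,75),(410,115),(435,175)])
B=f([(133,172),(150,130),(180,88),(220,60),(265,52),(320,62),(365,92),(395,130),(410,175)])
N=f([(123,480),(132,440),(160,400),(200,368),(255,352),(315,365),(355,395),(380,430),(390,475),(378,530),(130,520)])
for n,q,z in(("top",C,.03),("bot",B,0),("nose",N,.012)):
    P=px2w(d,q,z); print(n,circ(P),circ(P,.02))
s,p,M=st()
n=circ(px2w(d,N,.012))[0][:2]
for c in (circ(px2w(d,C,.03),.02)[0],circ(px2w(d,B,0),.02)[0]): print("to go tool",(M.T@np.r_[c-n,0]*1e3).round(1))
```

```text
top (array([ 0.6238, -0.198 ,  0.0208]), np.float64(0.39)) (array([ 0.6248, -0.1983]), np.float64(0.78))
bot (array([ 0.6239, -0.1983,  0.021 ]), np.float64(0.34)) (array([ 0.6251, -0.1986]), np.float64(0.95))
nose (array([ 0.584 , -0.1867,  0.02  ]), np.float64(0.52)) (array([ 0.584 , -0.1867]), np.float64(0.53))
to go tool [  0.    1.8 -42.4]
to go tool [  0.    2.  -42.7]
```

Cap hollow measures about 20.5 mm at (0.624, -0.198), with 1.8 mm sideways and about 42 mm forward to go. I slide it in on the bench.

```bash
python3 -m creep '[[0,2,-18,0,0,0,15],[0,0,-18,0,0,0,15],[0,0,0,0,0,0,15],[0,0,0,0,0,0,15]]'| grep -E "posi|force|width"; python3 -m creep '[[0,0,-2,0,0,0,15],[0,0,-2,0,0,0,15],[0,0,0,0,0,0,15]]'| grep -E "posi|force|width"
python3 - <<'E'
from h import *
d=cam("wrist"); print(st()[1:]); save(d,"w10.png",(150,40,350,220),3.5)
E
```

```text
position: [0.5905, -0.1913, 0.203]
ft_force: [0.9, -0.8, 1.0]
grip_width: 0.25
position: [0.593, -0.1922, 0.203]
ft_force: [-3.1, 1.5, 5.2]
grip_width: 0.246
(array([ 0.59297419, -0.19213713,  0.20302153]), array([[-2.23507417e-03, -2.33314906e-01, -9.72398663e-01],
       [ 1.01872715e-03, -9.72401118e-01,  2.33313154e-01],
       [-9.99996983e-01, -4.69136716e-04,  2.41107285e-03]]))
```

View pics/w10.png

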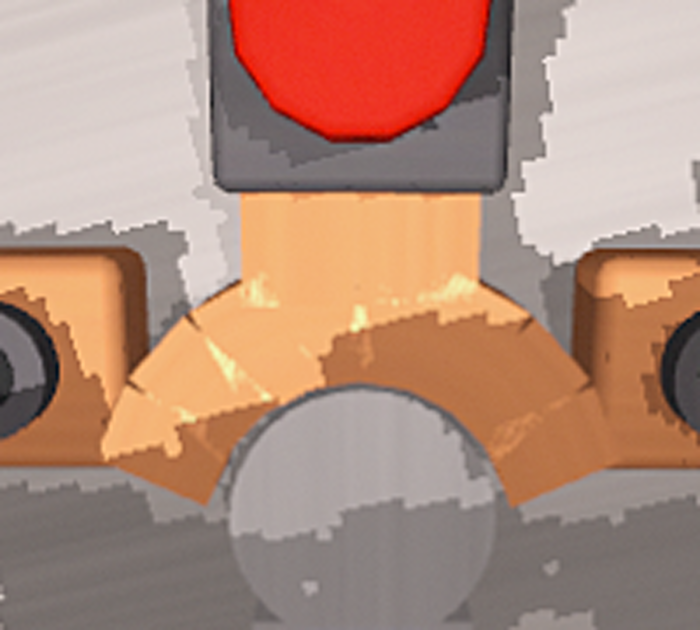

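```bash
python3 -m creep '[[0,0,-1,0,0,0,15],[0,0,0,0,0,0,15]]'| grep -E "posi|force|width";python3 -m creep '[[0,0,-1,0,0,0,15],[0,0,0,0,0,0,15]]'| grep -E "posi|force|width"
python3 - <<'E'
from h import *
d=cam("wrist"); print(st()[1:]); save(d,"w11.png",(180,120,320,230),5)
import pickle;pickle.dump({k:d[k] for k in("img","mtx","D","view")},open("d11.pkl","wb"))
E
```

```text
position: [0.594, -0.1924, 0.203]
ft_force: [-3.4, 1.2, 5.8]
grip_width: 0.25
position: [0.595, -0.1927, 0.2031]
ft_force: [-3.0, -0.1, 5.1]
grip_width: 0.25
(array([ 0.59492615, -0.19266265,  0.20302153]), array([[-2.11015805e-03, -2.33400137e-01, -9.72378488e-01],
       [ 9.14542978e-04, -9.72380696e-01,  2.33398683e-01],
       [-9.99997355e-01, -3.96773810e-04,  2.26533141e-03]]))
```

View pics/w11.png

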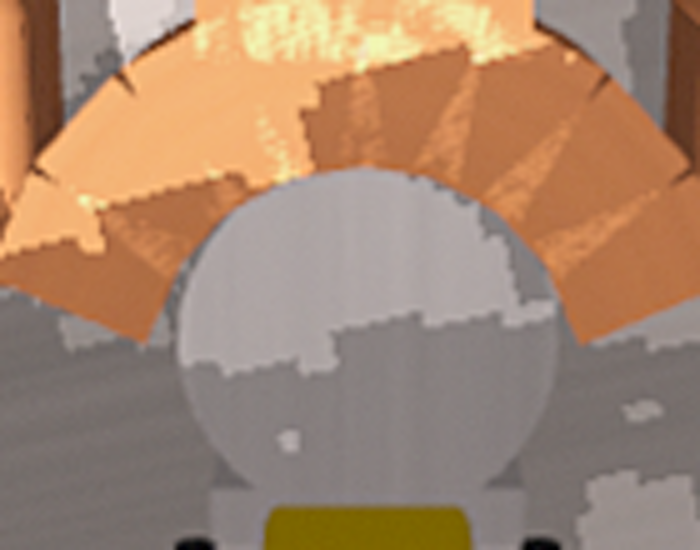

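```bash
for i in 1; do python3 -m creep '[[-0.3,0,-1,0,0,0,15],[0,0,0,0,0,0,15]]'| grep -E "posi|force"; done;python3 -m creep '[[0,0,-1,0,0,0,15],[0,0,0,0,0,0,15]]'| grep -E "posi|force|width"
python3 - <<'E'
from h import *
d=cam("wrist"); print(st()[1]); save(d,"w12.png",(180,120,320,230),5)
E
```

```text
position: [0.5962, -0.1928, 0.203]
ft_force: [-4.8, 1.0, 4.2]
position: [0.5968, -0.1929, 0.2031]
ft_force: [-5.7, 2.1, 7.5]
grip_width: 0.25
[ 0.59679559 -0.19291416  0.20305751]
```

View pics/w12.png

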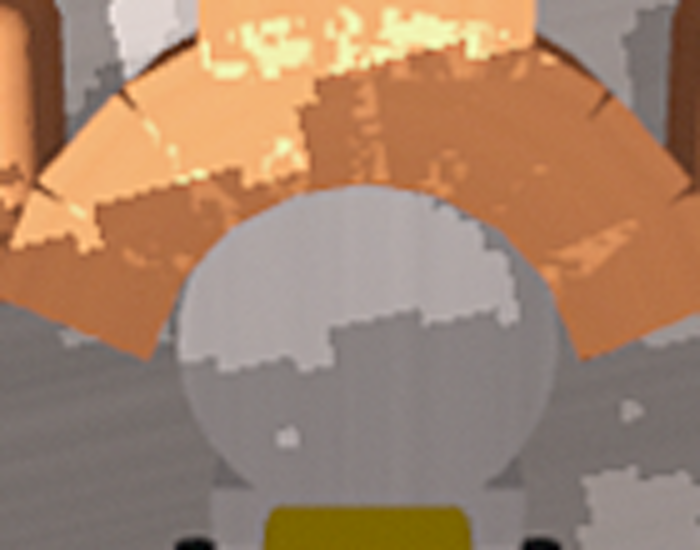

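```bash
cat > fitpair.py <<'E'
from h import *
def pair(d,o,sc,partpts,leafpts,zl=.012,r=.02,zp=.03):
    f=lambda L:np.array(L)/sc+np.array(o)-.4
    P=px2w(d,f(partpts),zp);L=px2w(d,f(leafpts),zl)
    s,p,M=st()
    a=circ(P,r);b=circ(L,r); print("part",circ(P),a,"leaf",circ(L),b); print("to go tool mm",(M.T@np.r_[a[0]-b[0],0]*1e3).round(1))
E
python3 - <<'E'
from fitpair import *
d=cam("wrist")
pair(d,(180,120),5,[(150,355),(165,310),(190,262),(230,222),(280,198),(365,185),(440,196),(500,230),(545,275),(570,330),(582,358)],[(178,345),(185,300),(555,300),(558,345),(545,400),(515,455),(190,400),(222,460)])
E
```

```text
part (array([ 0.6241, -0.198 ,  0.0207]), np.float64(0.32)) (array([ 0.625 , -0.1983]), np.float64(0.83)) leaf (array([ 0.6238, -0.1984,  0.02  ]), np.float64(0.24)) (array([ 0.6238, -0.1984]), np.float64(0.26))
to go tool mm [-0.  -0.4 -1.1]
```

Centres agree within about 1 mm. One more small push, then release and back away.

```bash
python3 -m creep '[[0,0,-1,0,0,0,15],[0,0,0,0,0,0,15]]'| grep -E "posi|force";python3 -m creep '[[0,0,-1,0,0,0,15],[0,0,0,0,0,0,15]]'| grep -E "posi|force|width"; python3 -m creep '[[0,0,0,0,0,0,45],[0,0,0,0,0,0,45],[0,0,0,0,0,0,45],[0,0,0,0,0,0,45]]'| grep -E "posi|force|width"
python3 - <<'E'
from h import *
d=cam("wrist"); print(st()[1]); save(d,"w13.png",(180,120,320,230),5)
E
```

```text
position: [0.5974, -0.193, 0.2031]
ft_force: [-9.0, 2.8, 9.8]
position: [0.5979, -0.1931, 0.2031]
ft_force: [-11.2, 3.3, 12.4]
grip_width: 0.252
position: [0.6002, -0.1935, 0.2029]
ft_force: [0.7, 0.7, 0.7]
grip_width: 0.487
[ 0.60011751 -0.1934862   0.2029048 ]
```

View pics/w13.png

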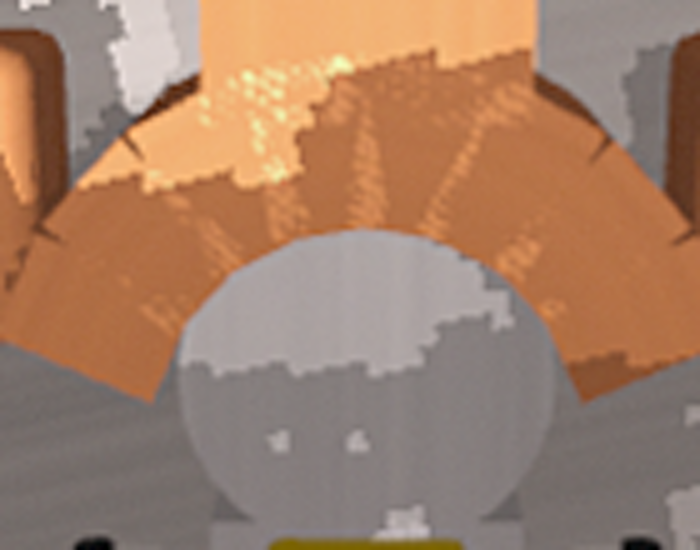

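```bash
python3 - <<'E'
from fitpair import *
d=cam("wrist")
pair(d,(180,120),5,[(152,400),(165,355),(190,310),(230,268),(280,243),(365,230),(440,240),(500,272),(545,320),(570,375),(582,400)],[(180,375),(183,420),(200,470),(225,508),(555,365),(550,415),(530,465),(510,500)])
E
python3 -m creep '[[-40,0,0,0,0,0,45],[-45,0,0,0,0,0,45],[-40,0,20,0,0,0,45],[0,0,20,0,0,0,45],[0,0,20,0,0,0,45]]'| grep -E "posi"
python3 - <<'E'
from h import *
d=cam("wrist"); print(st()[1]); save(d,"w14.png"); save(d,"w14c.png",(180,60,330,240),3.3)
import pickle;pickle.dump({k:d[k] for k in("img","mtx","D","view")},open("d14.pkl","wb"))
E
```

```text
part (array([ 0.6239, -0.198 ,  0.0208]), np.float64(0.31)) (array([ 0.6249, -0.1983]), np.float64(0.89)) leaf (array([ 0.623 , -0.1979,  0.0199]), np.float64(0.36)) (array([ 0.6232, -0.1979]), np.float64(0.38))
to go tool mm [ 0.  -0.  -1.7]
position: [0.5414, -0.1798, 0.3299]
[ 0.53859209 -0.17948139  0.32876814]
```

View pics/w14.png

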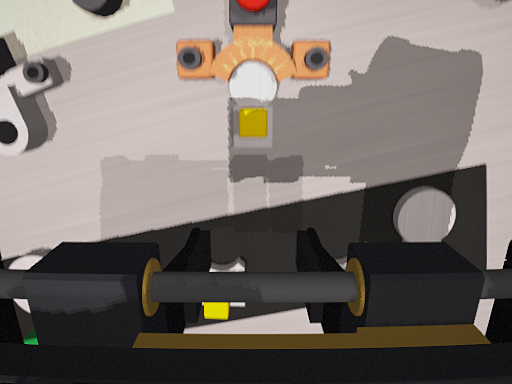

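View pics/w14c.png

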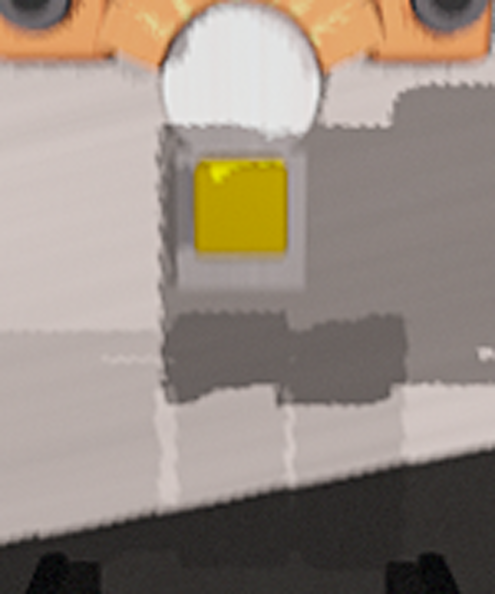

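nose20 sits in the cap, contact all round. Next is cup20.

```bash
python3 -m creep '[[0,-11,32,0.026,0,0,50],[0,-12,33,0,0,0,50],[0,-11,34,0,0,0,50],[25,0,0,0,0,0,50],[0,0,0,0,0,0,50]]'| grep -E "posi"
python3 - <<'E'
from h import *
d=cam("wrist"); print(st()[1:]); save(d,"w15.png"); save(d,"w15c.png",(200,130,320,260),4.5)
import pickle;pickle.dump({k:d[k] for k in("img","mtx","D","view")},open("d15.pkl","wb"))
E
```

```text
position: [0.4528, -0.1211, 0.3012]
(array([ 0.45382609, -0.12177235,  0.30242409]), array([[-1.83343815e-03, -2.58199654e-01, -9.66089839e-01],
       [ 2.54466773e-04, -9.66091552e-01,  2.58199629e-01],
       [-9.99998287e-01,  2.27555287e-04,  1.83697234e-03]]))
```

View pics/w15.png

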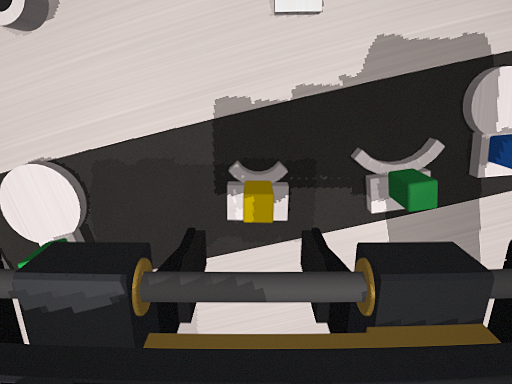

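View pics/w15c.png

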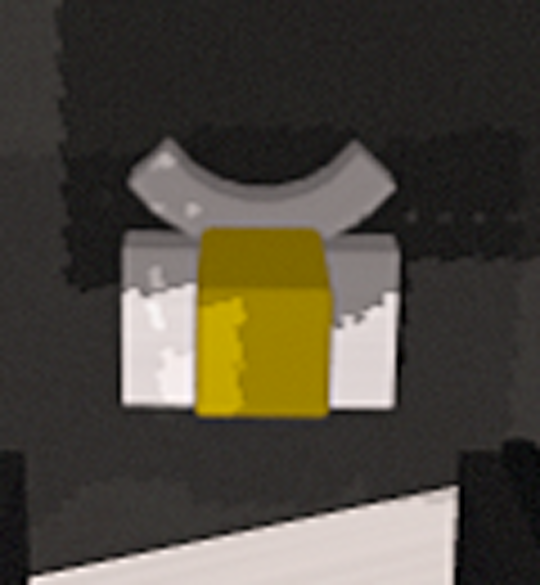

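Run:
```python
from h import *
import pickle
d=pickle.load(open("d15.pkl","rb"));s,p,M=st()
w=px2w(d,(258.2,207.8),.055)[0]; print(w, "go", (M.T@np.r_[w[:2]-p[:2],0]*1e3).round(1))
```

```text
[ 0.44958575 -0.12309792  0.055     ] go [0.  2.4 3.8]
```

```bash
python3 -m creep '[[30,2.4,3.8,0,0,0,50],[34,0,0,0,0,0,50],[32,0,0,0,0,0,50],[0,0,0,0,0,0,50],[0,0,0,0,0,0,15]]' 30| grep -E "posi|force"; python3 -m creep '[[0,0,0,0,0,0,15],[0,0,0,0,0,0,15],[0,0,0,0,0,0,15],[0,0,0,0,0,0,15],[0,0,0,0,0,0,15]]' | grep -E "posi|force|width";  python3 -m creep '[[0,0,0,0,0,0,15],[0,0,0,0,0,0,15]]' | grep -E "posi|force|width"
```

```text
position: [0.4508, -0.1238, 0.2077]
ft_force: [-0.2, 0.1, 1.2]
position: [0.4505, -0.1234, 0.2081]
ft_force: [-0.9, 0.5, 7.0]
grip_width: 0.251
position: [0.4505, -0.1234, 0.2081]
ft_force: [-0.6, -0.3, 5.2]
grip_width: 0.249
```

```bash
python3 -m creep '[[-40,0,0,0,0,0,15],[-40,0,0,-0.117,0,0,15],[0,0,0,-0.118,0,0,15],[0,0,0,-0.118,0,0,15],[0,-30,-30,0,0,0,15]]'| grep -E "posi|force"; python3 -m creep '[[0,-30,-30,0,0,0,15],[0,-30,-30,0,0,0,15],[0,-30,-30,0,0,0,15],[0,0,0,0,0,0,15],[0,0,0,0,0,0,15]]' | grep -E "posi|force|width"
python3 - <<'E'
from h import *
d=cam("wrist"); print(st()[1:]); save(d,"w16.png"); save(d,"w16c.png",(180,30,330,230),2.9)
import pickle;pickle.dump({k:d[k] for k in("img","mtx","D","view")},open("d16.pkl","wb"))
E
```

```text
position: [0.4749, -0.0948, 0.2873]
ft_force: [0.9, -1.0, -1.1]
position: [0.5584, 0.0083, 0.2863]
ft_force: [0.0, -1.7, -1.3]
grip_width: 0.25
(array([0.55796445, 0.00691162, 0.28642521]), array([[-1.68438759e-03,  9.18544500e-02, -9.95771019e-01],
       [-9.01924742e-04, -9.95772166e-01, -9.18530302e-02],
       [-9.99998175e-01,  7.43394416e-04,  1.76011208e-03]]))
```

View pics/w16.png

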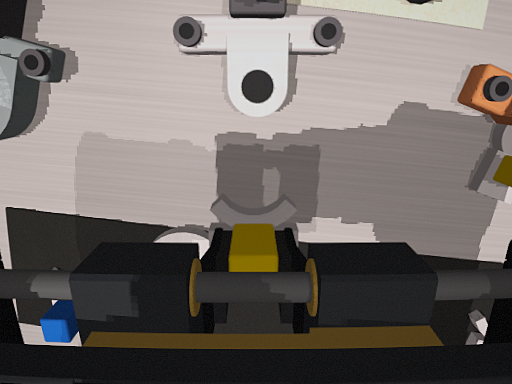

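cup20 is held and lined up with the elbow's round end (258,86). I lower it to the bench 45 mm short of the edge.

```bash
python3 -m creep '[[30,0,0,0,0,0,15],[30,0,0,0,0,0,15],[18,0,0,0,0,0,15],[0,0,0,0,0,0,15]]'| grep -E "posi|force"; python3 -m creep '[[2,0,0,0,0,0,15],[0,0,0,0,0,0,15]]' | grep -E "posi|force|width"
python3 - <<'E'
from h import *
d=cam("wrist"); print(st()[1:]); save(d,"w17c.png",(170,30,340,230),3)
import pickle;pickle.dump({k:d[k] for k in("img","mtx","D","view")},open("d17.pkl","wb"))
E
```

```text
position: [0.5568, 0.0055, 0.2071]
ft_force: [0.3, 0.1, -1.4]
position: [0.5586, 0.0067, 0.208]
ft_force: [0.4, 0.4, -1.2]
grip_width: 0.248
(array([0.55867093, 0.00682572, 0.20817716]), array([[ 1.53350137e-03,  9.09739424e-02, -9.95852093e-01],
       [ 3.08316377e-04, -9.95853259e-01, -9.09735742e-02],
       [-9.99998777e-01, -1.67529409e-04, -1.55519110e-03]]))
```

View pics/w17c.png

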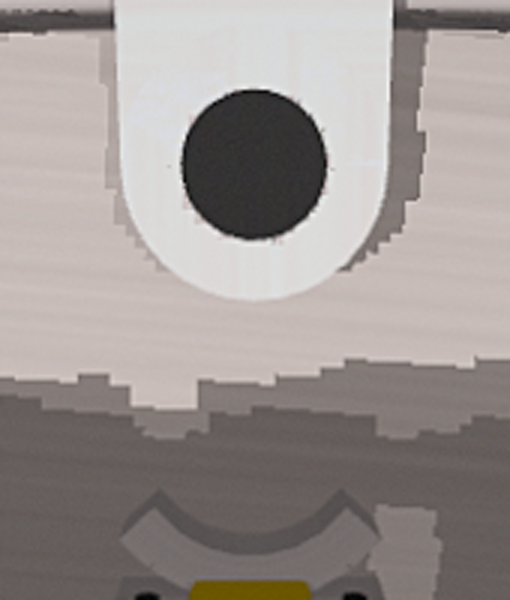

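```bash
python3 - <<'E'
from fitpair import *
import pickle
d=pickle.load(open("d17.pkl","rb"))
pair(d,(170,30),3,[(122,180),(130,220),(150,255),(185,282),(225,297),(260,300),(300,292),(340,268),(370,232),(385,195)],[(157,505),(180,530),(215,548),(250,555),(290,548),(320,530),(345,505)],zl=.015)
E
python3 -m creep '[[2,0,0,0,0,0,15],[0,0,0,0,0,0,15]]' | grep -E "posi|force"; python3 -m creep '[[1.5,0,0,0,0,0,15],[0,0,0,0,0,0,15]]' | grep -E "posi|force"
```

```text
part (array([0.6394, 0.0148, 0.0202]), np.float64(0.39)) (array([0.6392, 0.0148]), np.float64(0.41)) leaf (array([0.5918, 0.0108, 0.0197]), np.float64(0.17)) (array([0.5921, 0.0108]), np.float64(0.19))
to go tool mm [  0.1   0.3 -47.3]
position: [0.5585, 0.0073, 0.2054]
ft_force: [0.4, 0.6, -1.4]
position: [0.5588, 0.0073, 0.2049]
ft_force: [-2.3, 0.5, 6.9]
```

Elbow radius 20.2 mm, leaf arc 19.7 mm, 47 mm to go and square. I slide it in.

```bash
python3 -m creep '[[-0.7,0.3,-15,0,0,0,15],[0,0,-15,0,0,0,15],[0,0,-12,0,0,0,15],[0,0,0,0,0,0,15]]'| grep -E "posi|force"; python3 -m creep '[[0,0,-2,0,0,0,15],[0,0,-1,0,0,0,15],[0,0,0,0,0,0,15]]' | grep -E "posi|force|width"; python3 -m creep '[[0,0,-1,0,0,0,15],[0,0,-1,0,0,0,15],[0,0,0,0,0,0,15]]' | grep -E "posi|force|width"
python3 - <<'E'
from h import *
d=cam("wrist"); print(st()[1:]); save(d,"w18c.png",(170,100,340,240),4)
import pickle;pickle.dump({k:d[k] for k in("img","mtx","D","view")},open("d18.pkl","wb"))
E
```

```text
position: [0.6019, 0.0112, 0.205]
ft_force: [2.3, -0.3, 2.0]
position: [0.6027, 0.0111, 0.2049]
ft_force: [-2.7, 0.2, 5.6]
grip_width: 0.249
position: [0.6039, 0.0111, 0.2049]
ft_force: [-5.0, 0.2, 8.9]
grip_width: 0.25
(array([0.60394846, 0.01111819, 0.2048974 ]), array([[-3.46709214e-03,  9.14962215e-02, -9.95799388e-01],
       [ 4.93117281e-04, -9.95805095e-01, -9.14984628e-02],
       [-9.99993868e-01, -8.08279488e-04,  3.40742965e-03]]))
```

View pics/w18c.png

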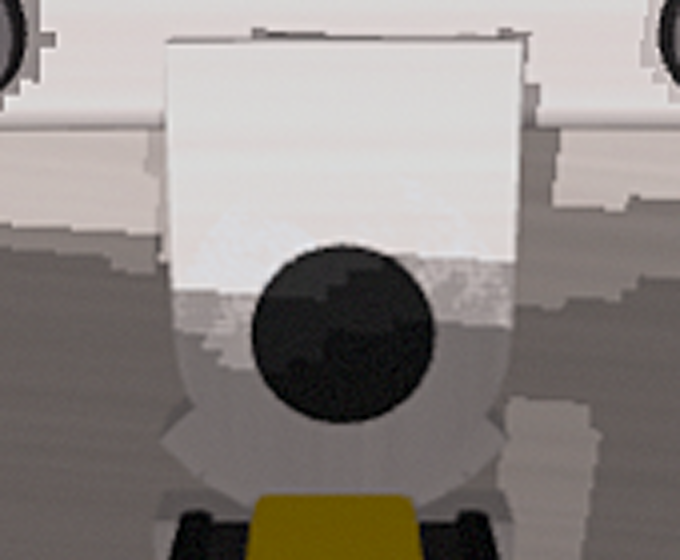

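```bash
python3 -m creep '[[-0.5,0,-1.5,0,0,0,15],[0,0,0,0,0,0,15]]'| grep -E "posi|force"; python3 -m creep '[[0,0,-1.5,0,0,0,15],[0,0,0,0,0,0,15]]' | grep -E "posi|force|width"; python3 -m creep '[[0,0,-1.5,0,0,0,15],[0,0,0,0,0,0,15]]' | grep -E "posi|force|width"
python3 - <<'E'
from h import *
d=cam("wrist"); print(st()[1]); save(d,"w19c.png",(170,100,340,240),4)
import pickle;pickle.dump({k:d[k] for k in("img","mtx","D","view")},open("d19.pkl","wb"))
E
```

```text
position: [0.6058, 0.0112, 0.2049]
ft_force: [-4.8, -0.2, 5.7]
position: [0.6065, 0.0112, 0.2049]
ft_force: [-9.0, -0.4, 9.2]
grip_width: 0.251
position: [0.6072, 0.0112, 0.205]
ft_force: [-12.1, 0.3, 13.4]
grip_width: 0.25
[0.60714821 0.01121145 0.20497991]
```

View pics/w19c.png

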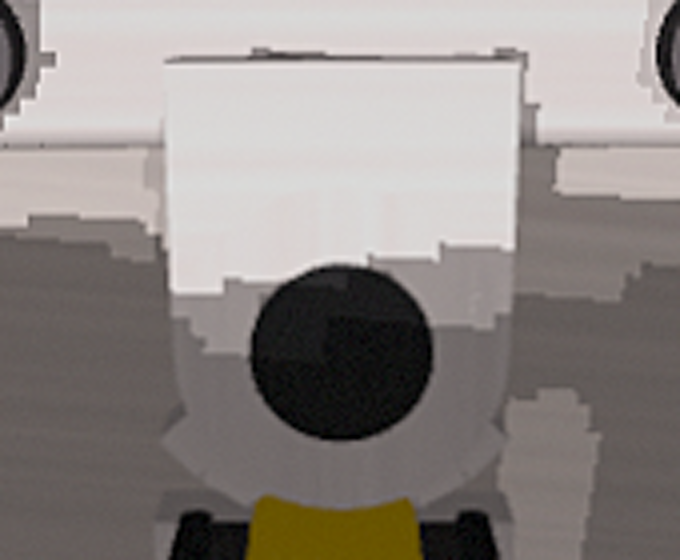

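Firm contact at 12 N. Release and inspect from above.

```bash
python3 -m creep '[[0,0,1.5,0,0,0,45],[0,0,0,0,0,0,45],[0,0,0,0,0,0,45],[0,0,0,0,0,0,45]]'| grep -E "posi|force|width"; python3 -m creep '[[-40,0,0,0,0,0,45],[-45,0,0,0,0,0,45],[-40,0,20,0,0,0,45],[0,0,20,0,0,0,45],[0,0,20,0,0,0,45]]'| grep -E "posi"
python3 - <<'E'
from h import *
d=cam("wrist"); print(st()[1:]); save(d,"w20.png"); save(d,"w20c.png",(190,40,330,160),5)
import pickle;pickle.dump({k:d[k] for k in("img","mtx","D","view")},open("d20.pkl","wb"))
E
```

```text
position: [0.6084, 0.0117, 0.2046]
ft_force: [0.2, 0.7, -0.1]
grip_width: 0.489
position: [0.5485, 0.0059, 0.3315]
(array([0.54568511, 0.00534373, 0.3303842 ]), array([[-1.45177356e-03,  9.09835922e-02, -9.95851333e-01],
       [ 7.55622230e-04, -9.95851999e-01, -9.09847546e-02],
       [-9.99998661e-01, -8.84576666e-04,  1.37700237e-03]]))
```

View pics/w20.png

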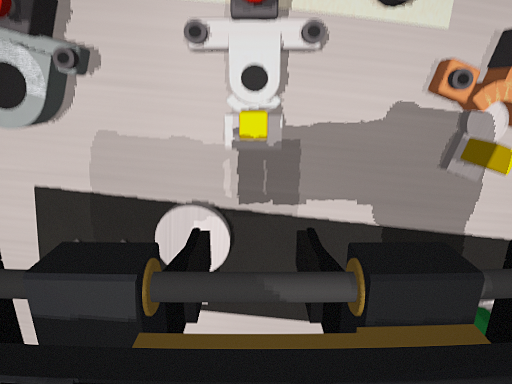

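View pics/w20c.png

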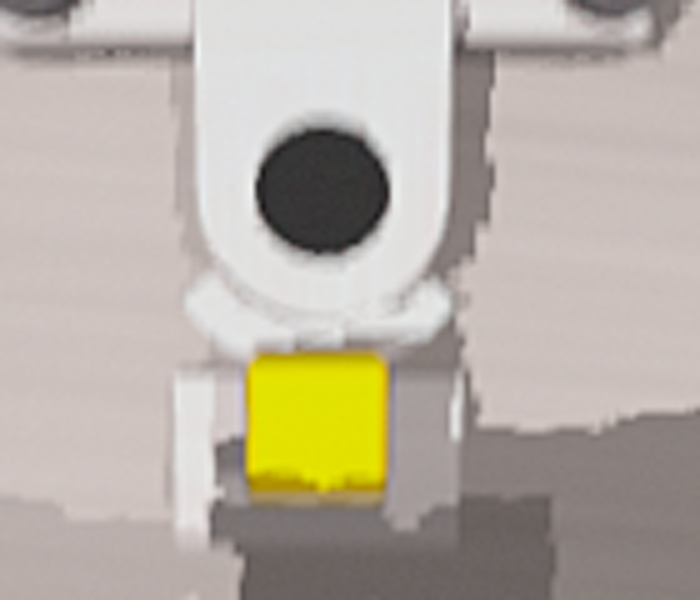

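Run:
```python
from h import *
import pickle
d=pickle.load(open("d20.pkl","rb"))
f=lambda L:np.array(L)/5.+[189.6,39.6]
post=px2w(d,f([(317,422)]),.052)[0]; hole=px2w(d,f([(322,191)]),.03)[0]
print(post,hole,(hole-post)[:2], np.linalg.norm((hole-post)[:2]))
E=f([(205,210),(215,242),(235,275),(270,300),(420,290),(440,255),(447,215)])
print(circ(px2w(d,E,.03),.02))
```

```text
[0.6033094  0.01223271 0.052     ] [0.63769158 0.01462914 0.03      ] [0.03438218 0.00239643] 0.03446559460041053
(array([0.6376, 0.0133]), np.float64(1.03))
```

cup20 is on the elbow: post to arc centre reads 34.5 mm against 35 nominal. Now cup36.

```bash
python3 -m creep '[[0,0,0,0.105,0,0,50],[0,0,0,0.105,0,0,50],[0,45,15,0,0,0,50],[0,45,15,0,0,0,50],[0,45,15,0,0,0,50]]'| grep -E "posi"; python3 -m creep '[[0,45,15,0,0,0,50],[0,45,15,0,0,0,50],[25,31,11,0,0,0,50],[0,0,0,0,0,0,50],[0,0,0,0,0,0,50]]'| grep -E "posi"
python3 - <<'E'
from h import *
d=cam("wrist"); print(st()[1:]); save(d,"w21.png"); save(d,"w21c.png",(190,130,330,260),4.5)
import pickle;pickle.dump({k:d[k] for k in("img","mtx","D","view")},open("d21.pkl","wb"))
E
```

```text
position: [0.4875, -0.1239, 0.3297]
position: [0.4327, -0.2385, 0.3043]
(array([ 0.43353543, -0.23752648,  0.30477021]), array([[ 2.80412532e-04, -1.17547609e-01, -9.93067209e-01],
       [ 2.65350475e-04, -9.93067204e-01,  1.17547684e-01],
       [-9.99999925e-01, -2.96472700e-04, -2.47277175e-04]]))
```

View pics/w21.png

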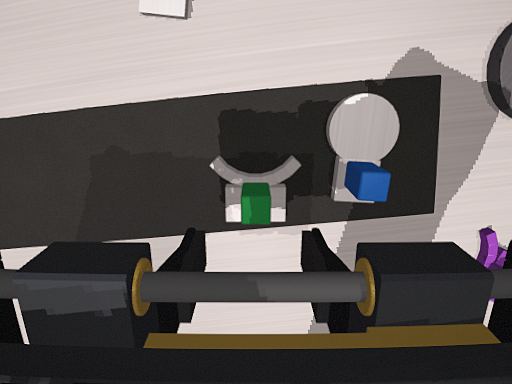

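View pics/w21c.png

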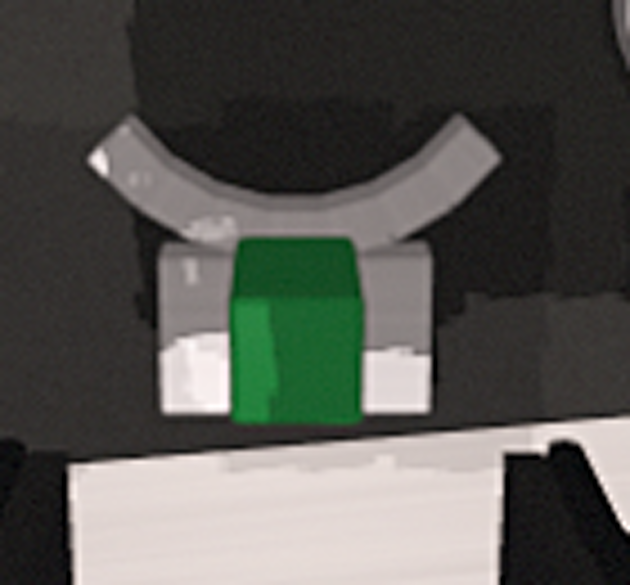

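Run:
```python
from h import *
import pickle
d=pickle.load(open("d21.pkl","rb"));s,p,M=st()
w=px2w(d,(255.4,209.6),.055)[0]; print(w, p,"go", (M.T@np.r_[w[:2]-p[:2],0]*1e3).round(1))
```

```text
[ 0.42839557 -0.23852278  0.055     ] [ 0.43353543 -0.23752648  0.30477021] go [-0.   1.6  5. ]
```

```bash
python3 -m creep '[[30,1.6,5,0,0,0,50],[35,0,0,0,0,0,50],[32,0,0,0,0,0,50],[0,0,0,0,0,0,50],[0,0,0,0,0,0,15]]' 30| grep -E "posi|force"; python3 -m creep '[[0,0,0,0,0,0,15],[0,0,0,0,0,0,15],[0,0,0,0,0,0,15],[0,0,0,0,0,0,15],[0,0,0,0,0,0,15]]' | grep -E "posi|force|width";  python3 -m creep '[[0,0,0,0,0,0,15],[0,0,0,0,0,0,15]]' | grep -E "posi|force|width"
```

```text
position: [0.4288, -0.2382, 0.2083]
ft_force: [1.1, -0.3, 0.1]
position: [0.4283, -0.2393, 0.2088]
ft_force: [-0.8, -0.2, 6.1]
grip_width: 0.247
position: [0.4283, -0.2393, 0.2088]
ft_force: [-1.1, 0.7, 6.9]
grip_width: 0.251
```

```bash
python3 -m creep '[[-45,0,0,0,0,0,15],[-45,0,0,0,0,0,15],[-10,-40,-10,0,0,0,15],[0,-45,0,0,0,0,15],[0,-45,0,0,0,0,15]]'| grep -E "posi|force"; python3 -m creep '[[0,-45,0,0,0,0,15],[0,-45,0,0.04,0,0,15],[0,-45,0,0.04,0,0,15],[0,-45,0,0,0,0,15],[0,-45,0,0,0,0,15]]' | grep -E "posi|force|width";  python3 -m creep '[[0,-45,0,0,0,0,15],[0,-24,0,0,0,0,15],[0,0,0,0,0,0,15],[0,0,0,0,0,0,15]]' | grep -E "posi|force|width"
python3 - <<'E'
from h import *
d=cam("wrist"); print(st()[1:]); save(d,"w22.png"); save(d,"w22c.png",(180,0,340,110),5)
import pickle;pickle.dump({k:d[k] for k in("img","mtx","D","view")},open("d22.pkl","wb"))
E
```

```text
position: [0.453, -0.1099, 0.3084]
ft_force: [0.5, 0.2, -1.8]
position: [0.4882, 0.1126, 0.3076]
ft_force: [0.6, -0.9, -0.8]
grip_width: 0.25
position: [0.5018, 0.1786, 0.3072]
ft_force: [-0.4, -1.0, -0.8]
grip_width: 0.251
(array([0.50190994, 0.17754829, 0.30728396]), array([[-9.13404211e-04, -1.97764139e-01, -9.80249209e-01],
       [-1.23995905e-03, -9.80248640e-01,  1.97765180e-01],
       [-9.99998814e-01,  1.39610843e-03,  6.50143801e-04]]))
```

View pics/w22.png

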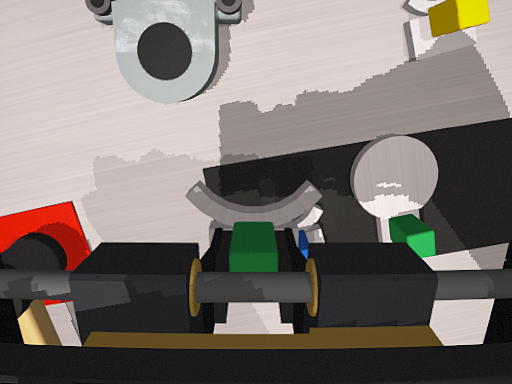

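cup36 is held with its arc at (254,205). The outlet's round end is at (167,60), square to the tool. I'll fit it in a crop.

Run:
```python
from h import *
import pickle
d=pickle.load(open("d22.pkl","rb")); save(d,"w22c.png",(95,0,235,110),5.5)
```

```text
(no output)
```

View pics/w22c.png

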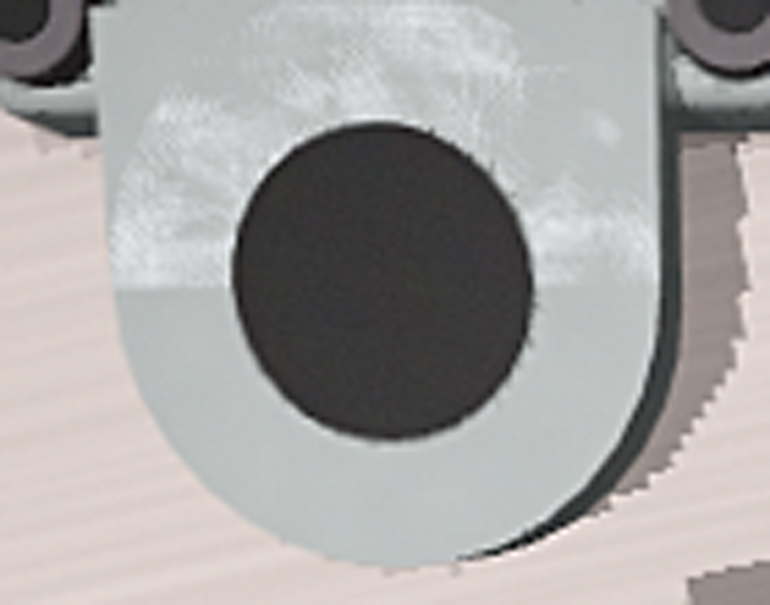

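Run:
```python
from h import *
import pickle
d=pickle.load(open("d22.pkl","rb")); s,p,M=st()
f=lambda L:np.array(L)/5.5+[94.6,-.4]
P=px2w(d,f([(120,320),(140,380),(175,440),(225,500),(290,545),(350,564),(400,567),(460,557),(520,530),(570,493),(620,430),(650,360),(658,310)]),.03)
print(circ(P),circ(P,.036),px2w(d,f([(382,281)]),.03), p)
c=circ(P,.036)[0]; u=-M[:,2]; t=c-.051*u[:2]-.045*u[:2]
print("post target appr",t,"go",(M.T@np.r_[t-p[:2],0]*1e3).round(1), np.degrees(np.arctan2(u[1],u[0])))
```

```text
(array([0.6175, 0.2207, 0.0354]), np.float64(0.51)) (array([0.6182, 0.2205]), np.float64(0.7)) [[0.6182834 0.2208301 0.03     ]] [0.50190994 0.17754829 0.30728396]
post target appr [0.52409608 0.23948546] go [ -0.1 -65.1  -9.5] -11.406305595824463
```

```bash
python3 -m creep '[[0,-32,-5,0,0,0,15],[0,-33,-5,0,0,0,15],[30,0,0,0,0,0,15],[30,0,0,0,0,0,15],[0,0,0,0,0,0,15]]'| grep -E "posi|force"; python3 -m creep '[[25,0,0,0,0,0,15],[13,0,0,0,0,0,15],[0,0,0,0,0,0,15]]'| grep -E "posi|force"
python3 - <<'E'
from h import *
d=cam("wrist"); print(st()[1:]); save(d,"w23.png"); save(d,"w23c.png",(150,20,360,240),2.8)
import pickle;pickle.dump({k:d[k] for k in("img","mtx","D","view")},open("d23.pkl","wb"))
E
```

```text
position: [0.5229, 0.2377, 0.2436]
ft_force: [-0.1, -1.1, -1.1]
position: [0.5248, 0.2395, 0.2097]
ft_force: [0.0, -0.3, -0.8]
(array([0.52489567, 0.23972303, 0.21036236]), array([[-2.53726420e-05, -1.97887688e-01, -9.80224700e-01],
       [-2.41941005e-04, -9.80224670e-01,  1.97887688e-01],
       [-9.99999970e-01,  2.42177482e-04, -2.30062564e-05]]))
```

View pics/w23c.png

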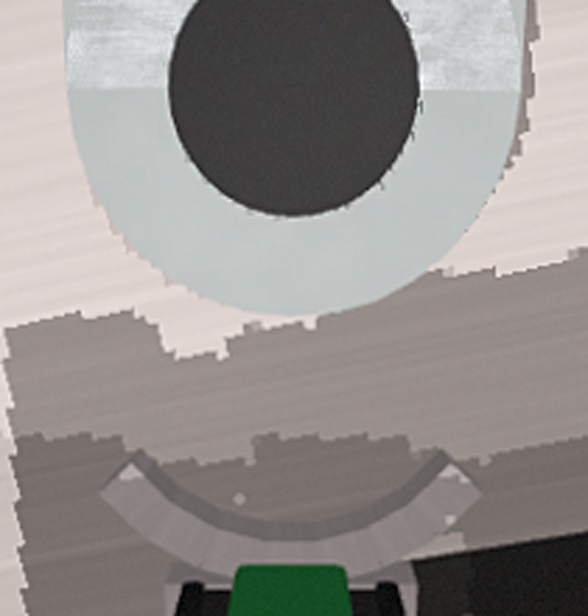

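```bash
python3 - <<'E'
from fitpair import *
import pickle
d=pickle.load(open("d23.pkl","rb"))
pair(d,(150,20),2.8,[(68,110),(75,150),(100,215),(140,262),(190,295),(240,312),(295,317),(350,308),(400,288),(450,250),(490,200),(515,140)],[(130,467),(155,495),(190,520),(235,537),(290,541),(340,535),(390,517),(430,490),(448,468)],zl=.0165,r=.036)
E
python3 -m creep '[[3,0,0,0,0,0,15],[0,0,0,0,0,0,15]]' | grep -E "posi|force"; python3 -m creep '[[1.5,0,0,0,0,0,15],[0,0,0,0,0,0,15]]' | grep -E "posi|force"
```

```text
part (array([0.618 , 0.2212, 0.0363]), np.float64(0.53)) (array([0.6176, 0.2213]), np.float64(0.63)) leaf (array([0.5758, 0.2302, 0.0383]), np.float64(0.38)) (array([0.5731, 0.2307]), np.float64(0.83))
to go tool mm [  0.    0.4 -45.5]
position: [0.5253, 0.2402, 0.2086]
ft_force: [-0.4, -1.3, 3.3]
position: [0.5255, 0.2403, 0.2083]
ft_force: [-3.3, -0.8, 12.1]
```

The contact came 3 mm early: the leaf's tail overhangs the mat corner. I raise slightly, slide forward past the mat, then lower.

```bash
python3 -m creep '[[-3,0,0,0,0,0,15],[0,0.4,-12,0,0,0,15],[0,0,-12,0,0,0,15],[0,0,0,0,0,0,15]]' | grep -E "posi|force"; python3 -m creep '[[3,0,0,0,0,0,15],[0,0,0,0,0,0,15]]' | grep -E "posi|force"; python3 -m creep '[[1,0,0,0,0,0,15],[0,0,0,0,0,0,15]]' | grep -E "posi|force"
python3 - <<'E'
from h import *
d=cam("wrist"); print(st()[1:]); save(d,"w24c.png",(150,20,360,240),2.8)
import pickle;pickle.dump({k:d[k] for k in("img","mtx","D","view")},open("d24.pkl","wb"))
E
```

```text
position: [0.5504, 0.2342, 0.2085]
ft_force: [1.8, -0.2, 1.5]
position: [0.5503, 0.2344, 0.2073]
ft_force: [2.1, -2.8, 8.3]
position: [0.5504, 0.2344, 0.207]
ft_force: [1.0, -2.5, 12.2]
(array([0.55043582, 0.23446017, 0.20702017]), array([[ 5.71305383e-03, -1.97589550e-01, -9.80268193e-01],
       [ 3.16711190e-04, -9.80283784e-01,  1.97594539e-01],
       [-9.99983630e-01, -1.43933014e-03, -5.53783521e-03]]))
```

View pics/w24c.png

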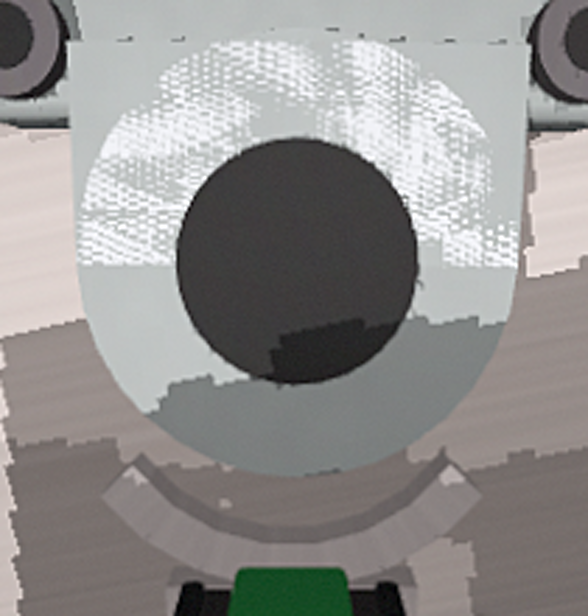

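```bash
python3 -m creep '[[-2,0,-8,0,0,0,15],[0,0,0,0,0,0,15]]' | grep -E "posi|force"; python3 -m creep '[[0,0,0,0,0,0,45],[0,0,0,0,0,0,45],[0,0,0,0,0,0,45],[0,0,0,0,0,0,45]]' | grep -E "posi|force"
python3 - <<'E'
from h import *
d=cam("wrist"); print(st()[1:]); save(d,"w25.png")
import pickle;pickle.dump({k:d[k] for k in("img","mtx","D","view")},open("d25.pkl","wb"))
E
```

```text
position: [0.5568, 0.2332, 0.2064]
ft_force: [0.4, 0.3, 0.1]
position: [0.5557, 0.2338, 0.206]
ft_force: [-0.2, 0.4, 0.2]
(array([0.55576237, 0.23375621, 0.20610344]), array([[-2.68514778e-04, -1.96679023e-01, -9.80467893e-01],
       [-3.33257781e-05, -9.80467926e-01,  1.96679039e-01],
       [-9.99999963e-01,  8.54860840e-05,  2.56715647e-04]]))
```

View pics/w25.png

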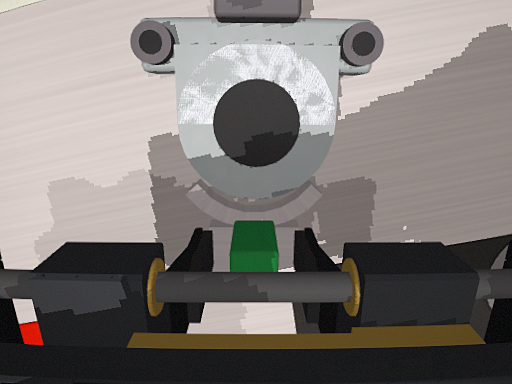

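```bash
python3 -m creep '[[0,0,0,0,0,0,15],[0,0,0,0,0,0,15],[0,0,0,0,0,0,15],[0,0,0,0,0,0,15],[0,0,0,0,0,0,15]]' | grep -E "posi|force";python3 -m creep '[[0,0,0,0,0,0,15],[0,0,0,0,0,0,15],[0,0,0,0,0,0,15]]' | grep -E "posi|force|wid"
python3 - <<'E'
from h import *
d=cam("wrist"); print(st()[1]); save(d,"w26c.png",(160,30,350,240),2.8)
import pickle;pickle.dump({k:d[k] for k in("img","mtx","D","view")},open("d26.pkl","wb"))
E
```

```text
position: [0.5559, 0.2336, 0.2063]
ft_force: [-0.1, -0.5, 0.5]
position: [0.556, 0.2336, 0.2063]
ft_force: [-0.2, -0.3, 0.2]
grip_width: 0.249
[0.55594914 0.23365544 0.2063018 ]
```

View pics/w26c.png

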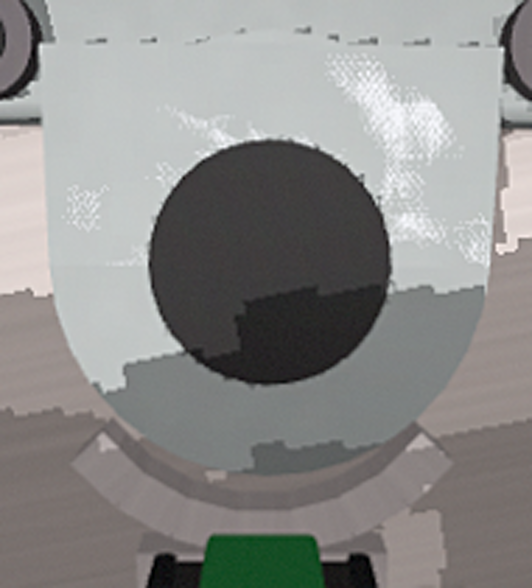

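Run:
```python
from fitpair import *
import pickle
d=pickle.load(open("d26.pkl","rb"))
pair(d,(160,30),2.8,[(50,285),(58,320),(75,360),(105,402),(140,437),(190,463),(230,471),(272,474),(330,463),(380,440),(430,398),(465,350),(482,300)],[(102,433),(130,462),(165,488),(205,503),(260,510),(310,505),(350,490),(390,462),(418,435)],zl=.012,r=.036)
```

```text
part (array([0.6181, 0.2214, 0.0359]), np.float64(0.45)) (array([0.6183, 0.2214]), np.float64(0.47)) leaf (array([0.6063, 0.2248, 0.037 ]), np.float64(0.23)) (array([0.6052, 0.2251]), np.float64(0.43))
to go tool mm [  0.    1.  -13.6]
```

```bash
python3 -m creep '[[0,1,-5,0,0,0,15],[0,0,-5,0,0,0,15],[0,0,0,0,0,0,15]]' | grep -E "posi|force";python3 -m creep '[[0,0,-1.5,0,0,0,15],[0,0,0,0,0,0,15]]' | grep -E "posi|force";python3 -m creep '[[0,0,-1.5,0,0,0,15],[0,0,0,0,0,0,15]]' | grep -E "posi|force";python3 -m creep '[[0,0,-1.5,0,0,0,15],[0,0,0,0,0,0,15]]' | grep -E "posi|force|wid"
```

```text
position: [0.5666, 0.2302, 0.2063]
ft_force: [0.5, -0.8, -0.5]
position: [0.5672, 0.2302, 0.2063]
ft_force: [-0.9, -1.0, 0.6]
position: [0.5684, 0.2302, 0.2063]
ft_force: [-2.8, 0.5, 1.5]
position: [0.569, 0.2302, 0.2064]
ft_force: [-5.0, 0.1, 5.9]
grip_width: 0.246
```

```bash
python3 -m creep '[[0,0,-1.5,0,0,0,15],[0,0,0,0,0,0,15]]' | grep -E "posi|force";python3 -m creep '[[0,0,-1.5,0,0,0,15],[0,0,0,0,0,0,15]]' | grep -E "posi|force|wid"
python3 - <<'E'
from h import *
d=cam("wrist"); print(st()[1]); save(d,"w27c.png",(160,50,350,240),2.9)
import pickle;pickle.dump({k:d[k] for k in("img","mtx","D","view")},open("d27.pkl","wb"))
E
```

```text
position: [0.5696, 0.2302, 0.2064]
ft_force: [-9.3, 0.0, 8.1]
position: [0.5702, 0.2302, 0.2065]
ft_force: [-12.3, -0.7, 12.8]
grip_width: 0.248
[0.57020108 0.23019133 0.2064884 ]
```

View pics/w27c.png

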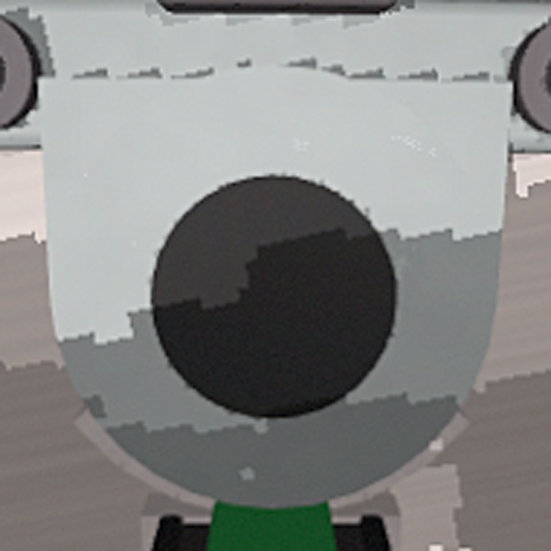

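```bash
python3 -m creep '[[0,0,1.5,0,0,0,45],[0,0,0,0,0,0,45],[0,0,0,0,0,0,45],[0,0,0,0,0,0,45]]'| grep -E "posi|force|width"; python3 -m creep '[[-40,0,0,0,0,0,45],[-45,0,0,0,0,0,45],[-40,0,20,0,0,0,45],[0,0,20,0,0,0,45],[0,0,0,0,0,0,45]]'| grep -E "posi"
python3 - <<'E'
from h import *
d=cam("wrist"); print(st()[1:]); save(d,"w28.png"); save(d,"w28c.png",(170,20,340,170),4.2)
import pickle;pickle.dump({k:d[k] for k in("img","mtx","D","view")},open("d28.pkl","wb"))
d=cam("top"); save(d,"top28.png",None,1.5)
E
```

```text
position: [0.5718, 0.2293, 0.2062]
ft_force: [0.1, 0.2, -0.2]
grip_width: 0.487
position: [0.5309, 0.2386, 0.3329]
(array([0.53171933, 0.23784062, 0.33174084]), array([[ 9.29704644e-04, -1.95450485e-01, -9.80713130e-01],
       [ 8.78913253e-04, -9.80713015e-01,  1.95451295e-01],
       [-9.99999182e-01, -1.04367374e-03, -7.39989424e-04]]))
```

View pics/w28c.png

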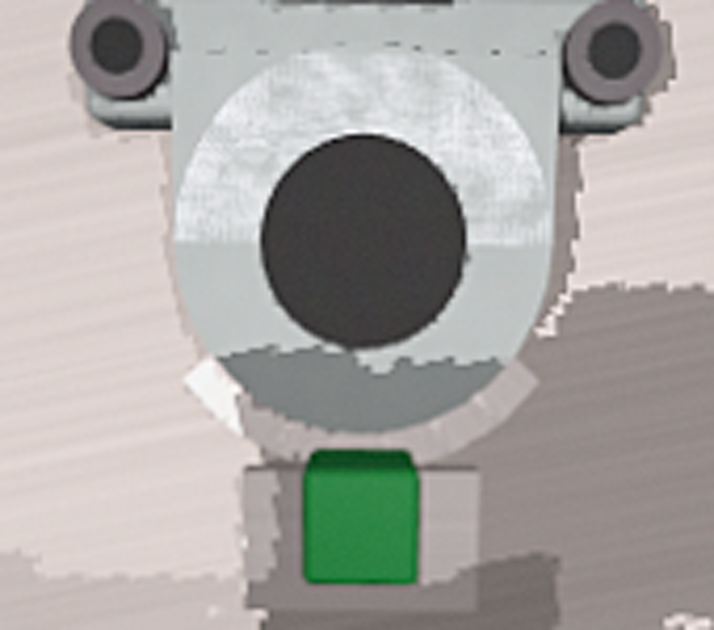

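View pics/top28.png

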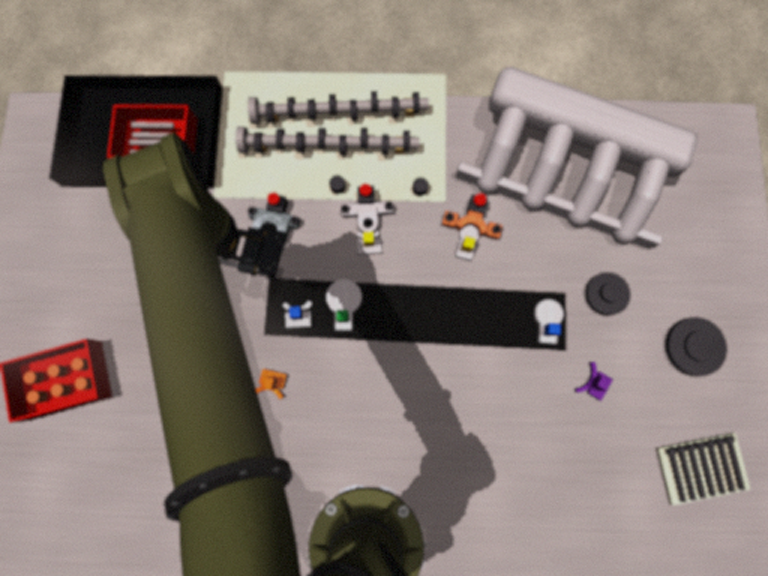

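Run:
```python
from h import *
import pickle
d=pickle.load(open("d28.pkl","rb")); s,p,M=st()
f=lambda L:np.array(L)/4.2+[169.6,19.6]
po=px2w(d,f([(362,527)]),.052)[0]; c=circ(px2w(d,f([(178,270),(190,320),(215,362),(250,398),(300,425),(355,434),(410,425),(460,398),(510,355),(540,300),(550,260)]),.03),.036); h=px2w(d,f([(364,241)]),.03)[0]
print(po,c,h,(M.T@np.r_[c[0]-po[:2],0]*1e3).round(1),(M.T@(h-po)*1e3).round(1))
pa=np.array([[.624,-.198],[.639,.0145],[.618,.221]])
```

```text
[0.5678981  0.23089483 0.052     ] (array([0.6182, 0.2212]), np.float64(0.86)) [0.61817258 0.22056259 0.03      ] [  0.   -0.4 -51.2] [ 22.    0.2 -51.3]
```

Run:
```python
from h import *
import pickle
d=pickle.load(open("d14.pkl","rb")); save(d,"w14d.png",(200,50,310,150),7)
```

```text
(no output)
```

View pics/w14d.png

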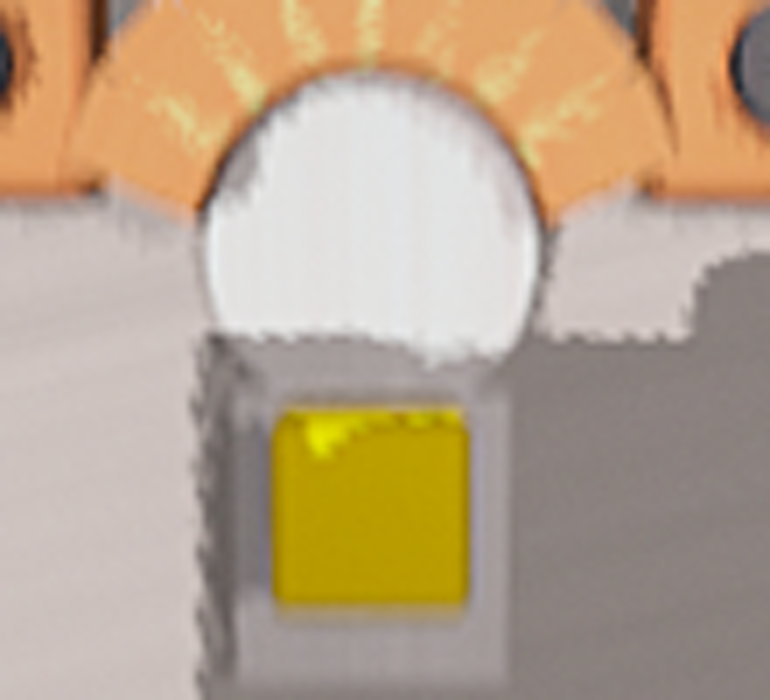

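Run:
```python
from h import *
import pickle
d=pickle.load(open("d14.pkl","rb"))
f=lambda L:np.array(L)/7+[199.6,49.6]
po=px2w(d,f([(371,507)]),.052)[0]; P=px2w(d,f([(200,215),(215,175),(245,130),(290,85),(330,70),(375,66),(430,75),(480,105),(515,150),(535,190),(548,225)]),.03)
u=np.array([.9724,-.2332]);v=np.array([.2332,.9724])
for c in(circ(P)[0],circ(P,.02)[0]):
  dd=c[:2]-po[:2]; print(c,po,dd@u,dd@v)
```

```text
[ 0.623  -0.1981  0.0197] [ 0.59656409 -0.19163364  0.052     ] 0.02721423605031825 -0.00012303716875574524
[ 0.6226 -0.198 ] [ 0.59656409 -0.19163364  0.052     ] 0.026801956050318296 -0.00011907716875574493
```

All three leaves are seated: post-to-arc-centre distances read 27.2/28, 34.5/35 and 51.2/51 mm. Now to look at the mallet.

```bash
python3 -m creep '[[0,0,0,-0.1,0,0,45],[0,0,0,-0.1,0,0,45],[0,-35,33,0,0,0,45],[0,-35,33,0,0,0,45],[0,-35,33,0,0,0,45]]'| grep -E "posi"; python3 -m creep '[[0,-35,33,0,0,0,45],[0,0,0,0,0,0,45],[0,0,0,0,0,0,45]]'
python3 - <<'E'
from h import *
d=cam("wrist"); s,p,M=st();print(p,M.round(3),s["joint_positions"].round(2)); save(d,"w29.png")
import pickle;pickle.dump({k:d[k] for k in("img","mtx","D","view")},open("d29.pkl","wb"))
E
```

```text
position: [0.433, 0.3424, 0.3299]
time: 30.55
position: [0.3997, 0.3779, 0.33]
tool_rot: [2.218, 0.003, -2.219]
ft_force: [0.8, -0.2, -0.2]
grip_width: 0.516
[0.40090935 0.37661314 0.33018702] [[-0.     0.001 -1.   ]
 [-0.002 -1.    -0.001]
 [-1.     0.002  0.   ]] [-0.82  0.16  0.02  1.8  -0.    1.18 -2.37]
```

View pics/w29.png

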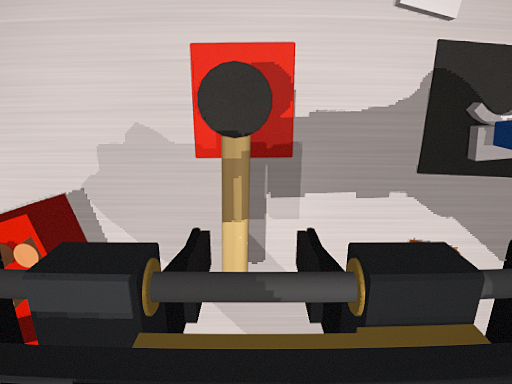

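Run:
```python
from h import *
import pickle
d=pickle.load(open("d29.pkl","rb"));s,p,M=st()
print("head",px2w(d,(235,99),.073)); print("handle",px2w(d,[(236,145),(235,225)],.056)); print("pad",px2w(d,[(191,43),(295,42),(294,157),(196,157)],.003),px2w(d,[(191,43),(295,42),(294,157),(196,157)],.003).mean(0))
```

```text
head [[0.4723551  0.39117955 0.073     ]]
handle [[0.43827722 0.39158016 0.056     ]
 [0.37341722 0.39300419 0.056     ]]
pad [[0.51706463 0.43163998 0.003     ]
 [0.51816962 0.34352125 0.003     ]
 [0.41919038 0.34085684 0.003     ]
 [0.41880379 0.43109377 0.003     ]] [0.4683071  0.38677796 0.003     ]
```

```bash
python3 -m creep '[[30,-15.4,-26,0.02,0,0,45],[40,0,0,0,0,0,45],[0,0,0,0,0,0,45],[0,0,0,0,0,0,45]]'| grep -E "posi"
python3 - <<'E'
from h import *
d=cam("wrist"); s,p,M=st();print(p,M.round(3)); save(d,"w30.png")
E
```

```text
position: [0.427, 0.3911, 0.2605]
[0.42717127 0.39188612 0.26217638] [[ 0.001 -0.02  -1.   ]
 [ 0.    -1.     0.02 ]
 [-1.    -0.    -0.001]]
```

View pics/w30.png

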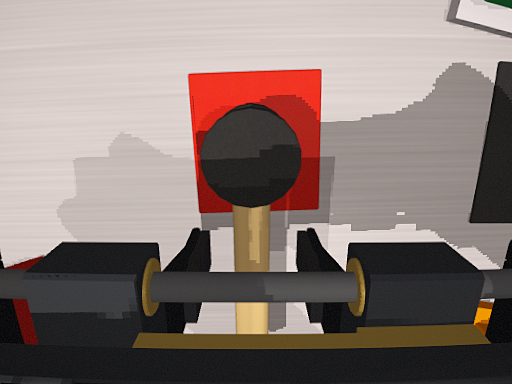

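The handle is centred at column 251. Descend and grip at 60 N.

```bash
python3 -m creep '[[30,0,0,0,0,0,45],[22,0,0,0,0,0,45],[0,0,0,0,0,0,45],[0,0,0,0,0,0,10],[0,0,0,0,0,0,10]]' 60| grep -E "posi|force|wid"; python3 -m creep '[[0,0,0,0,0,0,10],[0,0,0,0,0,0,10],[0,0,0,0,0,0,10],[0,0,0,0,0,0,10],[0,0,0,0,0,0,10]]'| grep -E "posi|force|wid"
```

```text
position: [0.4269, 0.3933, 0.2118]
ft_force: [-0.5, 0.7, -0.9]
grip_width: 0.413
position: [0.4263, 0.3928, 0.2106]
ft_force: [-1.4, -1.9, 6.0]
grip_width: 0.246
```

```bash
python3 -m creep '[[-10,0,0,0,0,0,10],[-30,0,0,0,0,0,10],[-40,0,0,0,0,0,10],[0,0,0,0,0,0,10],[0,0,0,0,0,0,10]]'| grep -E "posi|force|wid"
python3 - <<'E'
from h import *
d=cam("wrist"); s,p,M=st();print(p,M.round(3)); save(d,"w31.png");
import pickle;pickle.dump({k:d[k] for k in("img","mtx","D","view")},open("d31.pkl","wb"))
d=cam("side"); save(d,"s31.png",(180,180,340,320),4)
E
```

```text
position: [0.4258, 0.3927, 0.2899]
ft_force: [0.0, -0.1, -4.9]
grip_width: 0.247
[0.42535932 0.39222259 0.28836748] [[-0.001 -0.018 -1.   ]
 [-0.001 -1.     0.018]
 [-1.     0.001  0.001]]
```

View pics/w31.png

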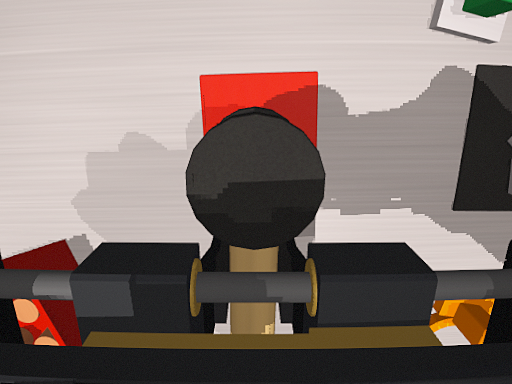

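View pics/s31.png

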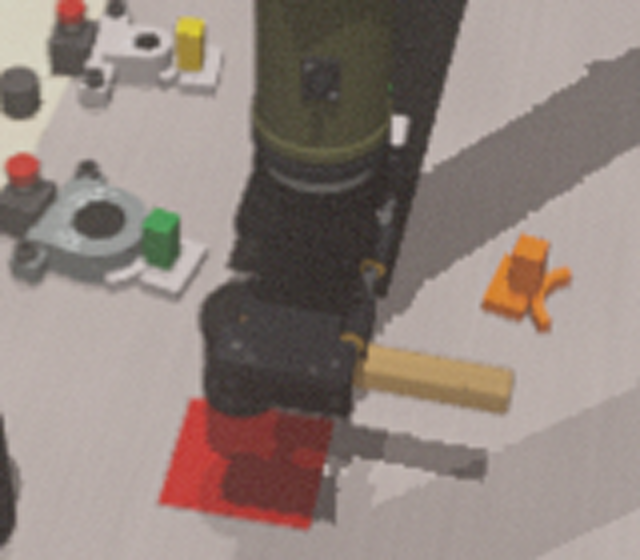

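The mallet is held level. Next I carry it over to the outlet pin at about (0.679, 0.209).

```bash
python3 -m creep '[[-10,10,-10,0,0,0,10],[-10,20,-20,0,0,0,10],[0,25,-28,0,0,0,10],[0,25,-28,0,0,0,10],[0,25,-28,0,0,0,10]]'| grep -E "posi|force|wid"; python3 -m creep '[[0,25,-28,0,0,0,10],[0,22,-28,0,0,0,10],[0,17,-22,0,0,0,10],[0,10,-18,0,0,0,10],[0,0,0,0,0,0,10]]'| grep -E "posi|force|wid"
python3 - <<'E'
from h import *
d=cam("wrist"); s,p,M=st();print(p,M.round(3),s["joint_positions"].round(2)); save(d,"w32.png");
d=cam("side"); save(d,"s32.png",(120,150,300,290),4)
E
```

```text
position: [0.5394, 0.2831, 0.3088]
ft_force: [1.0, 0.6, -3.2]
grip_width: 0.249
position: [0.6354, 0.2046, 0.3083]
ft_force: [0.3, 0.3, -4.3]
grip_width: 0.246
[0.63389038 0.20669305 0.30822651] [[-0.001 -0.022 -1.   ]
 [-0.002 -1.     0.022]
 [-1.     0.002  0.001]] [-0.49  0.41  0.17  1.53 -0.07  1.21 -1.9 ]
```

View pics/w32.png

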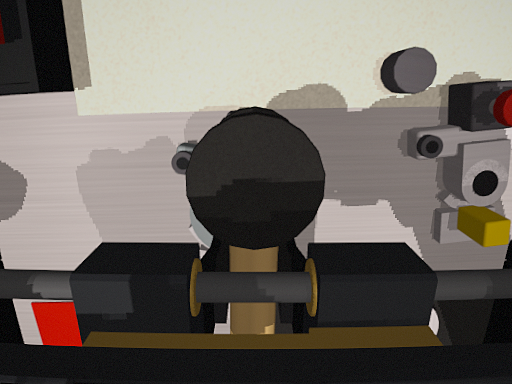

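View pics/s32.png

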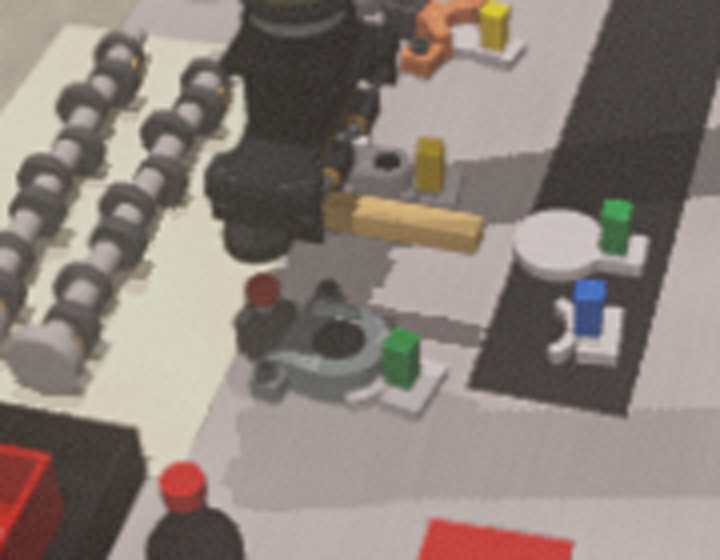

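Run:
```python
from h import *
d=cam("side");s,p,M=st()
print("pin", px2w(d,(185.5,222.5),.056))
f=p-M[:,2]*.0465; f[2]=p[2]-.2076; print("face centre",f, "px",w2px(d,f), "crop",(w2px(d,f)-[120,150])*4)
print("pins z",[ (n,w2px(d,[x,y,.062])) for n,x,y in(("o",.6788,.2088),("e",.6997,.0201),("c",.6838,-.2125))])
```

```text
pin [[0.67553656 0.21280442 0.056     ]]
face centre [0.67870797 0.20886505 0.10083067] px [[183.59341049 209.91845273]] crop [[254.37364198 239.67381092]]
pins z [('o', array([[184.70412811, 219.8979008 ]])), ('e', array([[197.41769266, 180.13398222]])), ('c', array([[221.07547185, 142.48025394]]))]
```

```bash
python3 -m creep '[[15,0,0,0,0,0,10],[15,0,0,0,0,0,10],[4,0,0,0,0,0,10],[0,0,0,0,0,0,10]]'| grep -E "posi|force"; for i in 1; do python3 -m creep '[[4,0,0,0,0,0,10],[0,0,0,0,0,0,10]]'| grep -E "posi|force"; python3 -m creep '[[4,0,0,0,0,0,10],[0,0,0,0,0,0,10]]'| grep -E "posi|force";python3 -m creep '[[4,0,0,0,0,0,10],[0,0,0,0,0,0,10]]'| grep -E "posi|force|wid"; done
```

```text
position: [0.6317, 0.2101, 0.2732]
ft_force: [0.5, -0.3, -3.6]
position: [0.6326, 0.2099, 0.2711]
ft_force: [-0.4, -0.5, -2.9]
position: [0.633, 0.2099, 0.2682]
ft_force: [0.8, 0.5, -0.9]
position: [0.633, 0.21, 0.264]
ft_force: [-0.9, 0.5, 3.7]
grip_width: 0.247
```

```bash
python3 -m creep '[[3,0,0,0,0,0,10],[0,0,0,0,0,0,10]]'| grep -E "posi|force"; python3 -m creep '[[3,0,0,0,0,0,10],[0,0,0,0,0,0,10]]'| grep -E "posi|force";python3 -m creep '[[3,0,0,0,0,0,10],[0,0,0,0,0,0,10]]'| grep -E "posi|force|wid"; python3 -m creep '[[3,0,0,0,0,0,10],[0,0,0,0,0,0,10]]'| grep -E "posi|force|wid"
python3 - <<'E'
from h import *
d=cam("side"); save(d,"s33.png",(120,150,300,290),4)
E
```

```text
position: [0.633, 0.21, 0.2606]
ft_force: [-0.3, -0.4, 4.8]
position: [0.633, 0.21, 0.2576]
ft_force: [-0.9, 0.0, 3.7]
position: [0.6329, 0.2099, 0.2571]
ft_force: [-6.6, -1.1, 15.3]
grip_width: 0.247
position: [0.6324, 0.21, 0.2557]
ft_force: [-12.4, -3.2, 23.9]
grip_width: 0.247
```

View pics/s33.png

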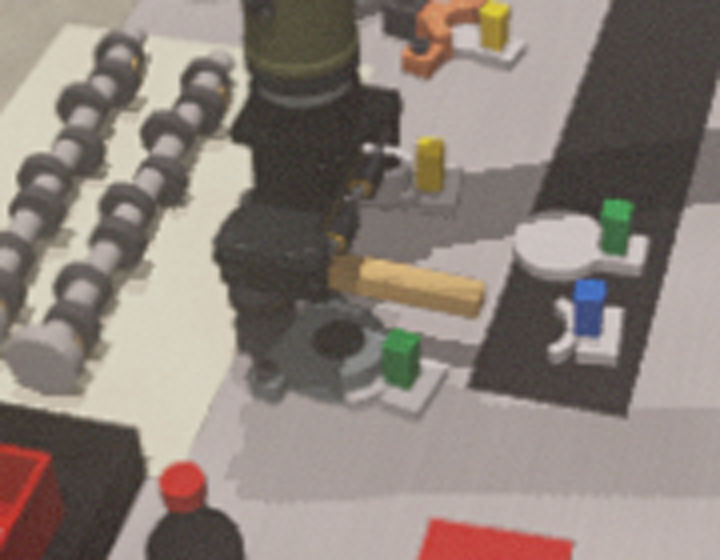

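The outlet pin bottomed after 12 mm of travel (force jumped to 24 N). Raise and go on to the elbow pin.

```bash
python3 -m creep '[[-20,0,0,0,0,0,10],[-34,0,0,0,0,0,10],[0,20,-4,0,0,0,10],[0,30,-4,0,0,0,10],[0,30,-4,0,0,0,10]]'| grep -E "posi|force|wid"; python3 -m creep '[[0,32,-4,0,0,0,10],[0,32,-4,0,0,0,10],[0,26,-4,0,0,0,10],[0,18,0,0,0,0,10],[0,0,0,0,0,0,10]]'| grep -E "posi|force|wid"
python3 - <<'E'
from h import *
d=cam("side");s,p,M=st();print(p,M[:,2].round(3)); save(d,"s34.png",(150,120,290,260),4.2)
f=p-M[:,2]*.0465; f[2]=p[2]-.2076; print("face centre",f, "px",w2px(d,f))
d=cam("wrist"); save(d,"w34.png")
E
```

```text
position: [0.6427, 0.1291, 0.3035]
ft_force: [0.4, -0.8, -3.2]
grip_width: 0.247
position: [0.6527, 0.0171, 0.304]
ft_force: [-0.3, -0.5, -3.9]
grip_width: 0.245
[0.65282507 0.01993551 0.30414005] [-1.     0.021  0.002]
face centre [0.69931481 0.01896195 0.09654005] px [[196.95952185 171.37847652]]
```

View pics/s34.png

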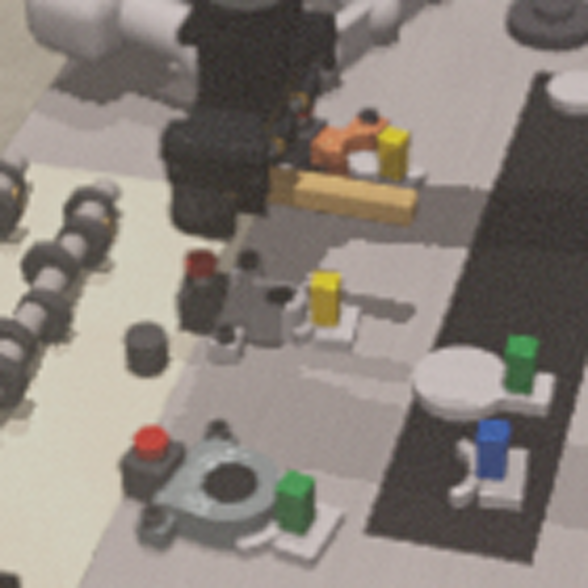

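View pics/w34.png

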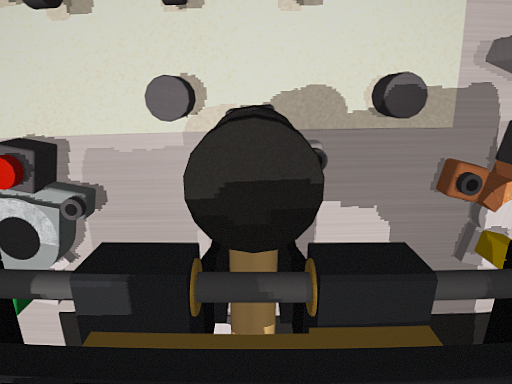

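```bash
python3 -m creep '[[15,0,0,0,0,0,10],[15,0,0,0,0,0,10],[0,0,0,0,0,0,10]]'| grep -E "posi|force"; python3 -m creep '[[4,0,0,0,0,0,10],[0,0,0,0,0,0,10]]'| grep -E "posi|force"; python3 -m creep '[[4,0,0,0,0,0,10],[0,0,0,0,0,0,10]]'| grep -E "posi|force";python3 -m creep '[[4,0,0,0,0,0,10],[0,0,0,0,0,0,10]]'| grep -E "posi|force"; python3 -m creep '[[3,0,0,0,0,0,10],[0,0,0,0,0,0,10]]'| grep -E "posi|force"; python3 -m creep '[[3,0,0,0,0,0,10],[0,0,0,0,0,0,10]]'| grep -E "posi|force|wid"
```

```text
position: [0.6516, 0.0229, 0.271]
ft_force: [-1.8, -0.7, -3.3]
position: [0.6531, 0.0217, 0.2707]
ft_force: [-0.1, -0.1, -3.6]
position: [0.6537, 0.0215, 0.268]
ft_force: [1.0, 0.5, -3.2]
position: [0.6536, 0.0214, 0.2641]
ft_force: [0.1, 0.6, 2.1]
position: [0.6536, 0.0215, 0.2607]
ft_force: [-0.2, 0.5, 3.9]
position: [0.6536, 0.0215, 0.2576]
ft_force: [0.1, 1.8, 2.5]
grip_width: 0.249
```

```bash
python3 -m creep '[[2,0,0,0,0,0,10],[0,0,0,0,0,0,10]]'| grep -E "posi|force"; python3 -m creep '[[2,0,0,0,0,0,10],[0,0,0,0,0,0,10]]'| grep -E "posi|force";python3 -m creep '[[2,0,0,0,0,0,10],[0,0,0,0,0,0,10]]'| grep -E "posi|force"
```

```text
position: [0.6536, 0.0214, 0.2562]
ft_force: [-2.1, -1.0, 6.4]
position: [0.6535, 0.0214, 0.2559]
ft_force: [-4.9, 0.1, 14.9]
position: [0.6533, 0.0213, 0.2554]
ft_force: [-10.3, -0.2, 21.6]
```

The elbow pin bottomed too. On to the cap pin.

```bash
python3 -m creep '[[-20,0,0,0,0,0,10],[-32,0,0,0,0,0,10],[0,20,1,0,0,0,10],[0,30,2,0,0,0,10],[0,34,2,0,0,0,10]]'| grep -E "posi|force|wid"; python3 -m creep '[[0,34,2,0,0,0,10],[0,34,2,0,0,0,10],[0,34,2,0,0,0,10],[0,29,0,0,0,0,10],[0,18,0,0,0,0,10]]'| grep -E "posi|force|wid"; python3 -m creep '[[0,0,0,0,0,0,10],[0,0,0,0,0,0,10]]'| grep -E "posi|force|wid"
python3 - <<'E'
from h import *
d=cam("side");s,p,M=st();print(p,M[:,2].round(3)); save(d,"s35.png",(170,90,310,230),4.2)
f=p-M[:,2]*.0465; f[2]=p[2]-.2076; print("face centre",f, "px",w2px(d,f), (w2px(d,f)-[170,90])*4.2)
d=cam("wrist"); save(d,"w35.png")
E
```

```text
position: [0.6461, -0.0619, 0.3016]
ft_force: [-0.3, -0.3, -2.8]
grip_width: 0.249
position: [0.6366, -0.2147, 0.3014]
ft_force: [-0.0, -0.7, -3.9]
grip_width: 0.246
position: [0.638, -0.2104, 0.3022]
ft_force: [0.1, 0.4, -3.6]
grip_width: 0.25
[ 0.6383707  -0.20929944  0.30239573] [-1.     0.016  0.001]
face centre [ 0.6848646  -0.21005115  0.09479573] px [[220.34189796 135.11889093]] [[211.43597142 189.49934191]]
```

View pics/s35.png

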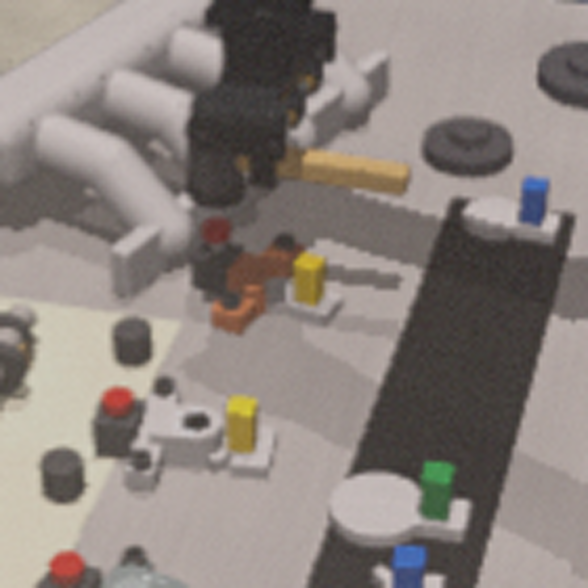

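View pics/w35.png

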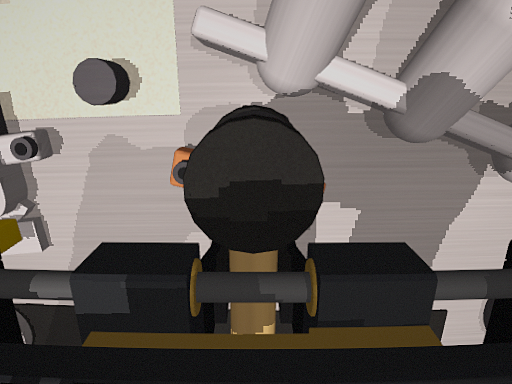

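```bash
python3 -m creep '[[15,0,0,0,0,0,10],[13,0,0,0,0,0,10],[0,0,0,0,0,0,10]]'| grep -E "posi|force"; python3 -m creep '[[4,0,0,0,0,0,10],[0,0,0,0,0,0,10]]'| grep -E "posi|force"; python3 -m creep '[[4,0,0,0,0,0,10],[0,0,0,0,0,0,10]]'| grep -E "posi|force";python3 -m creep '[[4,0,0,0,0,0,10],[0,0,0,0,0,0,10]]'| grep -E "posi|force"; python3 -m creep '[[3,0,0,0,0,0,10],[0,0,0,0,0,0,10]]'| grep -E "posi|force"; python3 -m creep '[[2,0,0,0,0,0,10],[0,0,0,0,0,0,10]]'| grep -E "posi|force|wid"; python3 -m creep '[[2,0,0,0,0,0,10],[0,0,0,0,0,0,10]]'| grep -E "posi|force"
```

```text
position: [0.6369, -0.21, 0.2715]
ft_force: [-1.7, 0.3, -3.5]
position: [0.6379, -0.2113, 0.2707]
ft_force: [-0.2, -0.1, -4.2]
position: [0.6384, -0.2116, 0.268]
ft_force: [1.4, 0.2, -3.1]
position: [0.6383, -0.2116, 0.2641]
ft_force: [-1.2, -0.6, 2.2]
position: [0.6382, -0.2116, 0.2607]
ft_force: [-0.8, 0.1, 3.5]
position: [0.6383, -0.2115, 0.2585]
ft_force: [-0.5, -0.7, 4.3]
grip_width: 0.244
position: [0.6383, -0.2115, 0.2564]
ft_force: [-0.5, -1.1, 3.3]
```

```bash
python3 -m creep '[[2,0,0,0,0,0,10],[0,0,0,0,0,0,10]]'| grep -E "posi|force"; python3 -m creep '[[2,0,0,0,0,0,10],[0,0,0,0,0,0,10]]'| grep -E "posi|force";python3 -m creep '[[2,0,0,0,0,0,10],[0,0,0,0,0,0,10]]'| grep -E "posi|force"
```

```text
position: [0.6382, -0.2117, 0.2559]
ft_force: [-3.0, 1.1, 9.1]
position: [0.638, -0.2118, 0.2556]
ft_force: [-6.9, 0.9, 17.5]
position: [0.6377, -0.2121, 0.2548]
ft_force: [-10.3, 2.6, 24.0]
```

All three pins have bottomed. The mallet goes back to the pad.

```bash
python3 -m creep '[[-20,0,0,0,0,0,10],[-38,0,0,0,0,0,10],[0,-20,8,0,0,0,10],[0,-32,13,0,0,0,10],[0,-40,15,0,0,0,10]]'| grep -E "posi|force|wid"; python3 -m creep '[[0,-42,16,0,0,0,10],[0,-42,16,0,0,0,10],[0,-42,16,0,0,0,10],[0,-42,16,0,0,0,10],[0,-42,16,0,0,0,10]]'| grep -E "posi|force|wid"; python3 -m creep '[[0,-42,16,0,0,0,10],[0,-42,16,0,0,0,10],[0,-42,16,0,0,0,10],[0,-42,16,0,0,0,10],[0,-42,16,0,0,0,10]]'| grep -E "posi|force|wid"; python3 -m creep '[[0,-34,12,0,0,0,10],[0,-24,9,0,0,0,10],[0,0,0,0,0,0,10],[0,0,0,0,0,0,10]]'| grep -E "posi|force|wid"
python3 - <<'E'
from h import *
d=cam("wrist"); s,p,M=st();print(p,M.round(3)); save(d,"w36.png")
d=cam("side"); save(d,"s36.png",(120,120,340,330),2.8)
E
```

```text
position: [0.6025, -0.1192, 0.3064]
ft_force: [-0.1, 0.1, -3.2]
grip_width: 0.242
position: [0.5257, 0.0945, 0.3065]
ft_force: [0.8, 0.1, -3.6]
grip_width: 0.247
position: [0.4496, 0.3055, 0.3065]
ft_force: [1.2, 0.7, -2.6]
grip_width: 0.245
position: [0.4305, 0.3626, 0.3065]
ft_force: [0.6, -1.4, -2.9]
grip_width: 0.248
[0.43125091 0.36161522 0.30674612] [[-0.002 -0.018 -1.   ]
 [-0.003 -1.     0.018]
 [-1.     0.003  0.002]]
```

View pics/w36.png

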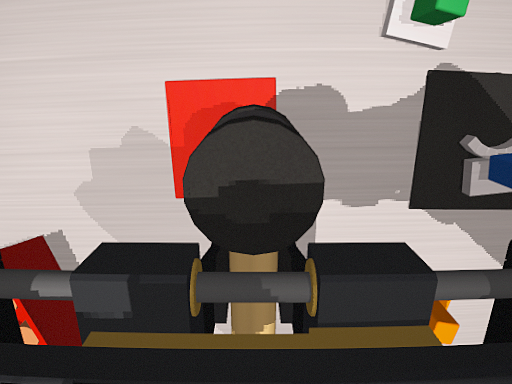

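View pics/s36.png

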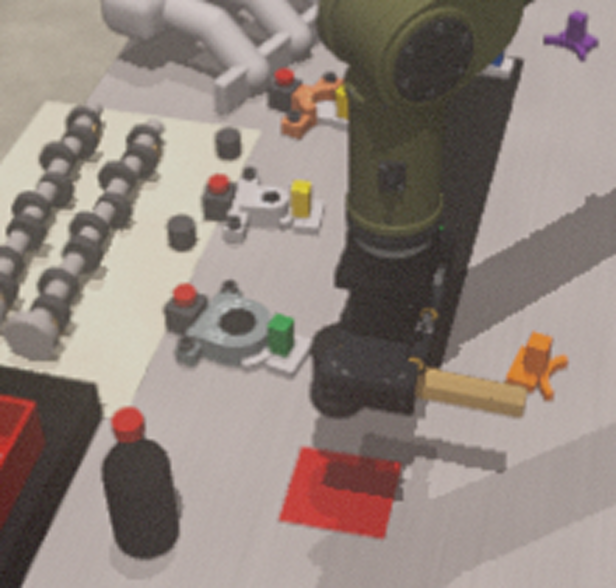

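```bash
python3 -m creep '[[0,-28,8,0,0,0,10],[30,0,0,0,0,0,10],[30,0,0,0,0,0,10],[20,0,0,0,0,0,10],[0,0,0,0,0,0,10]]'| grep -E "posi|force|wid"; python3 -m creep '[[9,0,0,0,0,0,10],[0,0,0,0,0,0,10]]'| grep -E "posi|force|wid"; python3 -m creep '[[2,0,0,0,0,0,10],[0,0,0,0,0,0,10]]'| grep -E "posi|force|wid"; python3 -m creep '[[2,0,0,0,0,0,10],[0,0,0,0,0,0,10]]'| grep -E "posi|force|wid"
python3 - <<'E'
from h import *
d=cam("wrist"); s,p,M=st();print(p); save(d,"w37.png")
d=cam("side"); save(d,"s37.png",(180,220,320,330),5)
E
```

```text
position: [0.4234, 0.3879, 0.2246]
ft_force: [0.1, -0.7, -3.9]
grip_width: 0.248
position: [0.4244, 0.3902, 0.2194]
ft_force: [0.1, -0.4, -3.4]
grip_width: 0.249
position: [0.4242, 0.3908, 0.218]
ft_force: [-0.5, 0.1, -3.6]
grip_width: 0.247
position: [0.4239, 0.3907, 0.2155]
ft_force: [0.4, 0.1, -3.1]
grip_width: 0.246
[0.42389227 0.39068874 0.21541015]
```

View pics/w37.png

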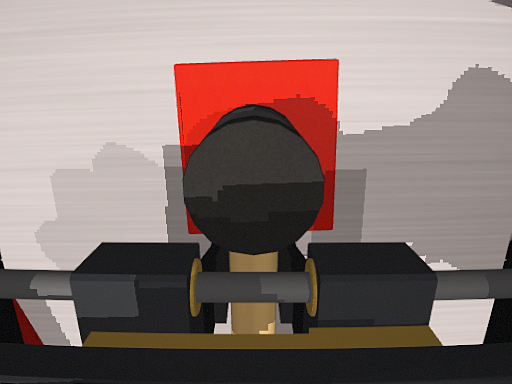

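View pics/s37.png

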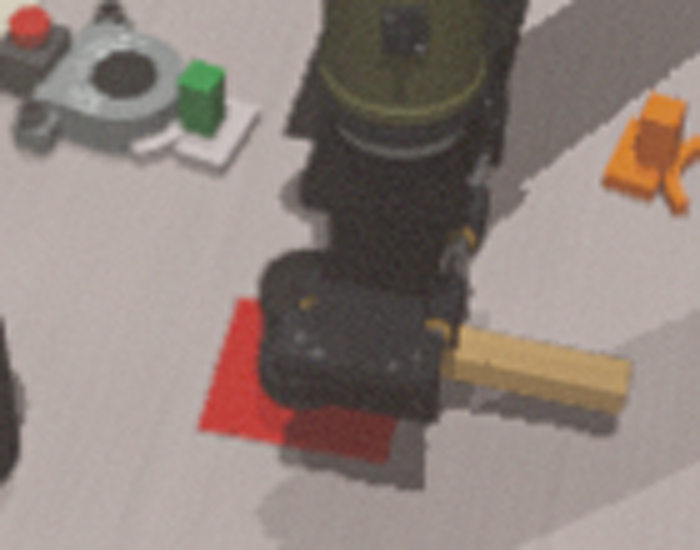

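```bash
python3 -m creep '[[2,0,0,0,0,0,10],[0,0,0,0,0,0,10]]'| grep -E "posi|force"; python3 -m creep '[[2,0,0,0,0,0,10],[0,0,0,0,0,0,10]]'| grep -E "posi|force"; python3 -m creep '[[1.5,0,0,0,0,0,10],[0,0,0,0,0,0,10]]'| grep -E "posi|force"
```

```text
position: [0.4238, 0.3906, 0.213]
ft_force: [0.1, 0.3, -3.3]
position: [0.4238, 0.3906, 0.2109]
ft_force: [-0.6, -0.1, -2.4]
position: [0.4239, 0.3907, 0.2096]
ft_force: [0.7, -0.8, -2.9]
```

```bash
python3 -m creep '[[1.5,0,0,0,0,0,10],[0,0,0,0,0,0,10]]'| grep -E "posi|force"; python3 -m creep '[[1.5,0,0,0,0,0,10],[0,0,0,0,0,0,10]]'| grep -E "posi|force"; python3 -m creep '[[1.5,0,0,0,0,0,10],[0,0,0,0,0,0,10]]'| grep -E "posi|force"
```

```text
position: [0.4239, 0.3908, 0.2094]
ft_force: [-2.9, -1.3, 4.5]
position: [0.4238, 0.3909, 0.2092]
ft_force: [-5.8, -4.2, 13.8]
position: [0.4237, 0.391, 0.2091]
ft_force: [-8.5, -6.9, 21.4]
```

```bash
python3 -m creep '[[-3.5,0,0,0,0,0,10],[0,0,0,0,0,0,10]]'| grep -E "posi|force"; python3 -m creep '[[0,0,0,0,0,0,45],[0,0,0,0,0,0,45],[0,0,0,0,0,0,45],[0,0,0,0,0,0,45],[0,0,0,0,0,0,45]]' 30| grep -E "posi|force|wid";  python3 -m creep '[[-20,0,0,0,0,0,45],[-40,0,0,0,0,0,45],[-45,0,0,0,0,0,45],[0,0,15,0,0,0,45],[0,0,0,0,0,0,45]]'| grep -E "posi|force|wid"
python3 - <<'E'
from h import *
d=cam("wrist"); s,p,M=st();print(p); save(d,"w38.png")
import pickle;pickle.dump({k:d[k] for k in("img","mtx","D","view")},open("d38.pkl","wb"))
E
```

```text
position: [0.4242, 0.3909, 0.2094]
ft_force: [-0.5, 0.8, 1.6]
position: [0.424, 0.3906, 0.2086]
ft_force: [0.7, -0.2, 0.3]
grip_width: 0.505
position: [0.4076, 0.3918, 0.3151]
ft_force: [-0.5, -0.3, -0.2]
grip_width: 0.514
[0.40802585 0.39113874 0.31364039]
```

View pics/w38.png

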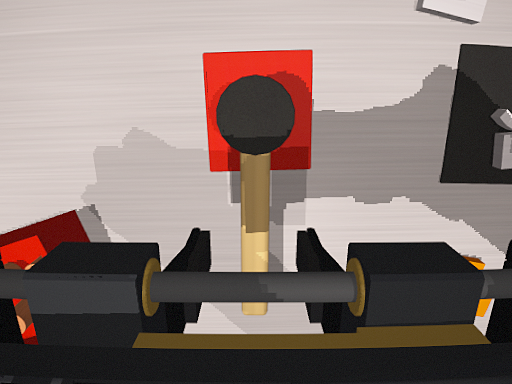

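The mallet stands on the pad (head at 255,115; pad centre about 258,110). Now I re-inspect all three fits and the pins.

```bash
python3 -m creep '[[-15,40,-30,0.09,0,0,45],[0,40,-30,0.09,0,0,45],[0,40,-40,0,0,0,45],[0,40,-20,0,0,0,45],[0,0,0,0,0,0,45]]'| grep -E "posi"; python3 -m creep '[[0,0,0,0,0,0,45]]'| grep -E "posi"
python3 - <<'E'
from h import *
import pickle
d=cam("wrist"); s,p,M=st();print(p,M[:,2]); save(d,"w39.png")
pickle.dump({k:d[k] for k in("img","mtx","D","view")},open("d39.pkl","wb"))
E
python3 -m creep '[[0,40,-5,-0.09,0,0,45],[0,40,-5,-0.09,0,0,45],[0,40,0,-0.1,0,0,45],[0,40,0,0,0,0,45],[0,40,0,0,0,0,45]]'| grep -E "posi"; python3 -m creep '[[0,0,0,0,0,0,45],[0,0,0,0,0,0,45]]'| grep -E "posi"
python3 - <<'E'
from h import *
import pickle
d=cam("wrist"); s,p,M=st();print(p,M[:,2]); save(d,"w40.png")
pickle.dump({k:d[k] for k in("img","mtx","D","view")},open("d40.pkl","wb"))
E
```

```text
position: [0.5046, 0.216, 0.3262]
position: [0.5022, 0.2226, 0.3265]
[0.50159281 0.2244019  0.32671214] [-0.98035846  0.19721329  0.00204956]
position: [0.5051, 0.0247, 0.3276]
position: [0.5053, 0.025, 0.3276]
[0.50525854 0.02611921 0.3276103 ] [-9.96423099e-01 -8.45008093e-02  7.88544239e-04]
```

View pics/w39.png

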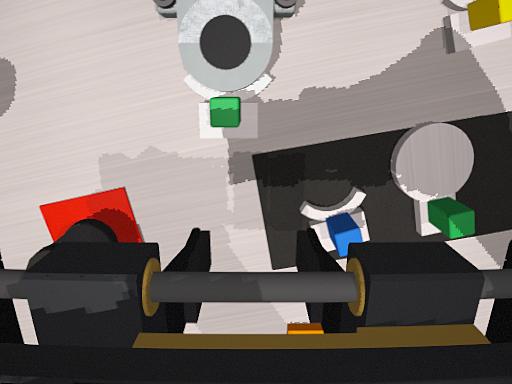

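View pics/w40.png

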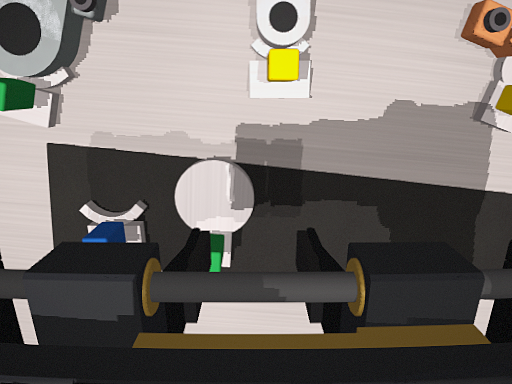

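```bash
python3 - <<'E'
from h import *
import pickle
d=pickle.load(open("d39.pkl","rb")); save(d,"c39.png",(165,0,295,145),4.1)
E
python3 -m creep '[[0,8,-20,0,0,0,45],[0,0,-20,0,0,0,45],[0,0,0,0,0,0,45],[0,0,0,0,0,0,45]]'| grep -E "posi"
python3 - <<'E'
from h import *
import pickle
d=cam("wrist"); s,p,M=st();print(p); save(d,"c40.png",(190,20,330,160),4.2)
pickle.dump({k:d[k] for k in("img","mtx","D","view")},open("d40.pkl","wb"))
E
```

```text
position: [0.5456, 0.0215, 0.3275]
[0.54527457 0.02105538 0.32756613]
```

View pics/c39.png

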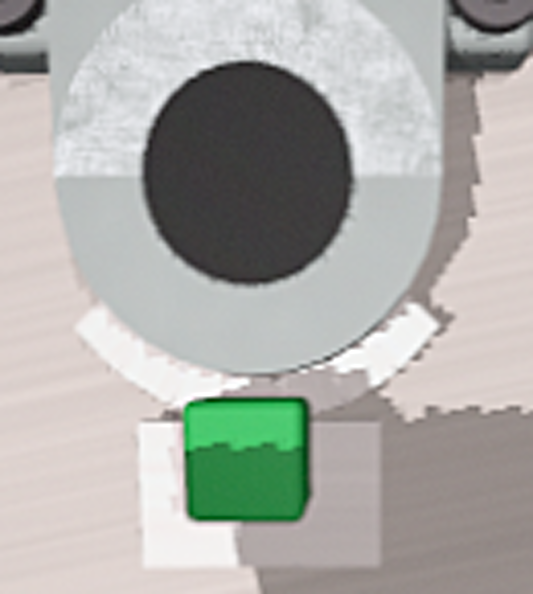

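View pics/c40.png

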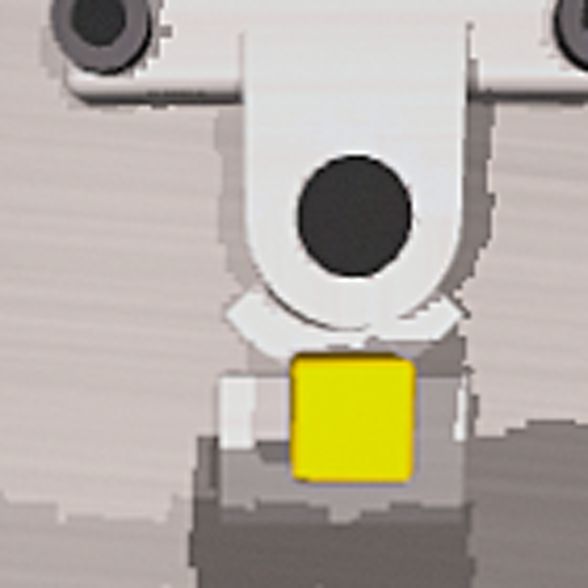

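```bash
python3 - <<'E'
from h import *
import pickle
for n,o,sc,po,ho in(("d40.pkl",(190,20),4.2,(352,418),(354,216)),("d39.pkl",(165,0),4.1,(247,460),(248,173))):
    d=pickle.load(open(n,"rb")); f=lambda q:np.array(q)/sc+np.array(o)-.4
    a=px2w(d,f(po),.052)[0];b=px2w(d,f(ho),.03)[0]; print(n,a,b,np.linalg.norm((a-b)[:2]))
E
python3 -m creep '[[0,40,0,0.1,0,0,45],[0,40,0,0.1,0,0,45],[0,40,0,0.12,0,0,45],[0,40,0,0,0,0,45],[0,35,0,0,0,0,45]]'| grep -E "posi"; python3 -m creep '[[0,0,0,0,0,0,45],[0,0,0,0,0,0,45]]'| grep -E "posi"
python3 - <<'E'
from h import *
import pickle
d=cam("wrist"); s,p,M=st();print(p,M[:,2]); save(d,"w41.png")
pickle.dump({k:d[k] for k in("img","mtx","D","view")},open("d41.pkl","wb"))
E
```

```text
d40.pkl [0.6041156  0.01268319 0.052     ] [0.63933752 0.01461338 0.03      ] 0.035274773743217844
d39.pkl [0.5677668 0.2309063 0.052    ] [0.61800982 0.22117609 0.03      ] 0.051176539811345484
position: [0.5248, -0.1743, 0.3281]
position: [0.5253, -0.1731, 0.3281]
[ 0.52583283 -0.17185997  0.32807402] [-9.72016057e-01  2.34914158e-01  3.51340660e-04]
```

View pics/w41.png

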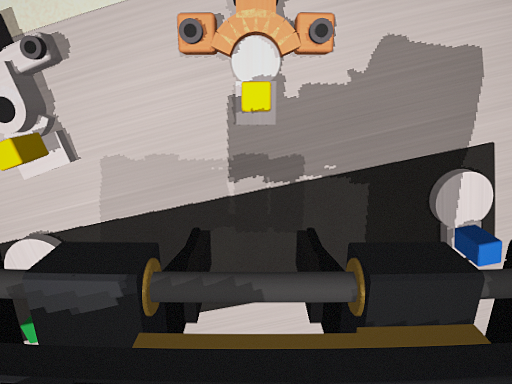

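Run:
```python
from h import *
import pickle
d=pickle.load(open("d41.pkl","rb")); save(d,"c41.png",(205,15,310,130),5)
t=cam("top"); save(t,"top41.png",None,1.5); s=cam("side"); save(s,"s41.png",(120,100,320,330),2.6)
```

```text
(no output)
```

View pics/c41.png

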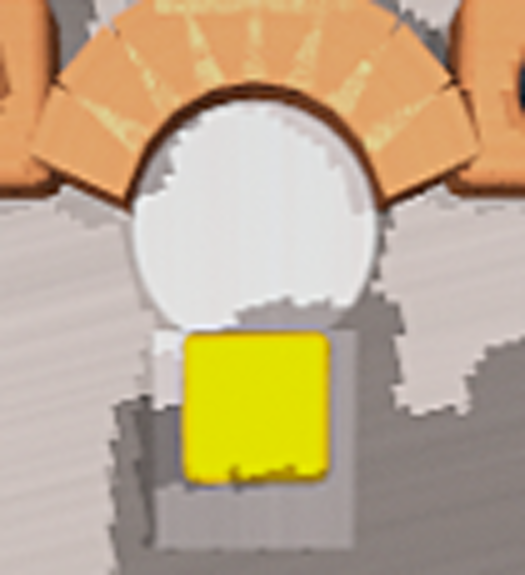

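View pics/top41.png

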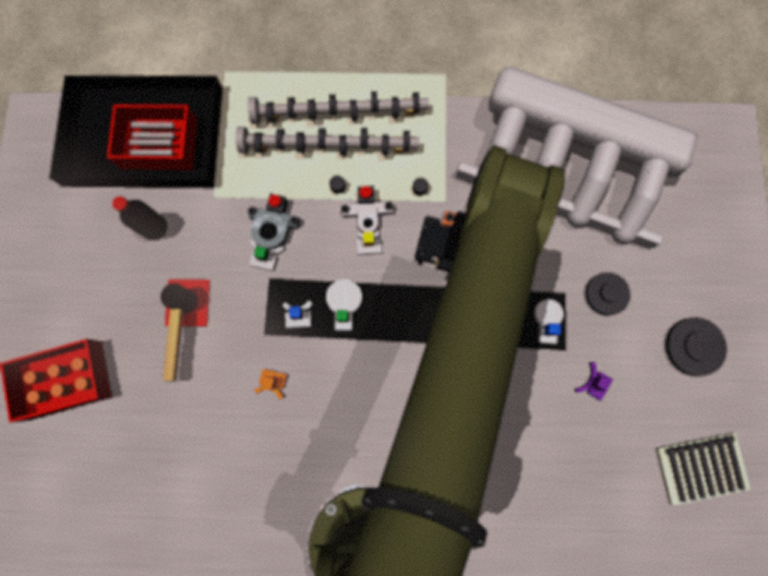

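View pics/s41.png

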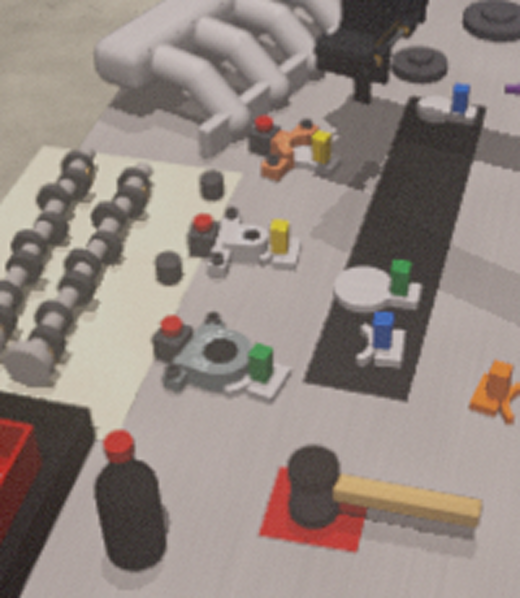

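Run:
```python
from h import *
import pickle
d=pickle.load(open("d41.pkl","rb")); s,p,M=st()
f=lambda q:np.array(q)/5+np.array((205,15))-.4
a=px2w(d,f([(256,408)]),.052)[0]; P=px2w(d,f([(130,205),(145,165),(170,125),(205,97),(255,83),(305,92),(345,120),(370,160),(383,208)]),.03)
N=px2w(d,f([(133,215),(135,255),(150,295),(172,325),(375,215),(373,250),(362,290),(345,318)]),.012)
print("nose disc",circ(N),circ(N,.02))
for c in(circ(P),circ(P,.02)): print(c,(M.T@np.r_[c[0][:2]-a[:2],0]*1e3).round(1))
d=pickle.load(open("d38.pkl","rb")); print("head",px2w(d,(255.5,115),.073),"pad",px2w(d,[(203,54),(312,50),(311,168),(210,171)],.003).mean(0))
t=cam("side"); w=[(263,123),(203,222),(171,325)]
for q in w: print(px2w(t,np.array(q)/2.6+[120,100],.05), px2w(t,np.array(q)/2.6+[120,100],.062))
```

```text
nose disc (array([ 0.6238, -0.1979,  0.0201]), np.float64(0.23)) (array([ 0.6237, -0.1978]), np.float64(0.23))
(array([ 0.6246, -0.1985,  0.0194]), np.float64(0.47)) [ -0.    0.5 -28.4]
(array([ 0.6238, -0.1983]), np.float64(0.62)) [ -0.    0.5 -27.6]
head [[0.47097229 0.3908627  0.073     ]] pad [0.46789836 0.38760437 0.003     ]
[[ 0.68028874 -0.19937553  0.05      ]] [[ 0.6751885  -0.18201352  0.062     ]]
[[0.69466933 0.0314583  0.05      ]] [[0.68937733 0.04574215 0.062     ]]
[[0.67390595 0.2167509  0.05      ]] [[0.66889083 0.22856387 0.062     ]]
```

All final checks agree, and the gripper is clear of everything. Handing in.

Run:
```python
from bench import ctrl,monitor
print(monitor.get_state()["time"]); print(ctrl.close_job())
```

```text
50.45
the job is handed in; nothing more can be done
None
```

I handed the job in at about 50 s. Every part has its leaf against its edge, all three pins are driven, and the mallet is back on its pad.

**Fits:** All three parts were present. I took the radii from arc fits in the camera images, so no wrong leaf was ever tried on a part. I also noticed that your pass criteria name the same three pairings.

| Part | Measured radius | Leaf | Arc-centre distance from post, read / nominal |
|---|---|---|---|
| Elbow | about 20 mm | cup20 | 35.3 / 35 mm |
| Outlet | about 36 mm | cup36 | 51.2 / 51 mm |
| Bearing cap | about 20 mm | nose20 | 27.6–28.4 / 28 mm |

These readings were taken after the pins were driven. Each leaf was slid along the bench until it pressed at about 12 N, then released.

**Pins:** With the leaves on, I pressed each pin down with the mallet head until the force jumped past 20 N, about 12 mm of travel. The side view agrees with the pins being down. I had no direct reading of them.

**Mallet and other leaves:** The mallet stands on its head about 5 mm from the pad centre. cup28, nose36 and nose28 are on the mat. The bystanders and both look-alikes look untouched in the last top and side pictures.

**Problems on the way:**
- My first grip on nose20 closed too high because I lifted too early, so I set the leaf on the bench and regripped it.
- cup36 first caught the edge of the mat, so I moved it past the mat and regripped it.
- The mallet tilted slightly in the grip from pressing the pins, and settled level when released.

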